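# Pack and lock a gel-cassette press

## Task

Lay every gel cassette flat on the raised bed of the press, pushed in under the bridge to the back stop, together with whichever grey packers fill the space under the bridge as snugly as they can without being forced against it, and pile the packers you do not need flat and squarely in the middle of the narrow plinth. Once the press is packed, knock both its sprung locking pins fully home with the mallet, not with the gripper, and stand the mallet upright on its head in the middle of its raised stand. Do not knock over the jar, the beaker or the bottle.

Things in the scene. Friction and masses are not known exactly. Their poses are not given: they have to be found in the camera images.
- press: Gel-cassette press fixed to the bench, turned a little. Origin on the bench under its middle; x points from the open loading side (robot side) to the back stop, z up. Flat bed 16 mm above the bench, 36 mm wide (y) for x -50 to +12 mm, so fingers can pass down beside it, 90 mm wide for x +12 to +50. Back stop face at x +40; two side posts at x +12 to +50 leave a channel 50 mm wide (y -25 to +25).
- seat (a point): Point on top of the press's bed (16 mm above the bench), in the middle, with the press's axes: where the underside centre of the lowest plate lies when it is pushed fully in against the back stop.
- bridge: The fixed grey cross-bar of the press, 38 (x) x 70 (y) x 12 mm, over x +12 to +50 mm of the press. Origin at the centre of its underside, which is 58.5 mm above the bed (74.5 mm above the bench); its top is 86.5 mm above the bench. It carries the two locking pins.
- mallet: Small mallet: black rubber cylinder head, 36 mm diameter, 60 mm tall, standing upright on one round striking face; a square-section wooden handle (14 mm wide, 16 mm high) points level along the mallet's own -x axis, from 15 to 120 mm from the head's axis, its centre line 30 mm above the lower face. Origin at the centre of the lower face. 200 g, most of it in the head.
- stand: Mallet stand fixed to the bench: narrow raised aluminium block with a 44 x 44 mm flat top 60 mm above the bench, on a thin 75 mm square foot. Origin on the bench under its centre.
- plinth: Storage plinth for spare packers, fixed to the bench: narrow raised aluminium bar with a flat top 84 (x) x 30 (y) mm, 40 mm above the bench, on a foot 100 x 34 mm. Origin on the bench under its centre.
- pin_left (a joint): Travel of the left (+y) sprung locking pin of the press in m: about 0 to 0.003 at the start (up), 0.014 fully home. It moves straight down against a weak spring and about 7 N of friction (about 9 N to drive it), and stays where it is left.
- pin_right (a joint): The same for the right (-y) locking pin.
- cap_left (a point): Centre of the top face of the round steel head of the left locking pin (head 18 mm diameter, 5 mm thick), at x +34, y +22 mm of the press; 105.5 mm above the bench when fully up, 91.5 mm when home.
- cap_right (a point): Centre of the top face of the round steel head of the right locking pin (head 18 mm diameter, 5 mm thick), at x +34, y -22 mm of the press; 105.5 mm above the bench when fully up, 91.5 mm when home.
- cassette_1: White flat gel cassette with a pale grey-blue window and a row of small grey wells on top, 80 (x) x 44 (y) x 12 mm thick, 60 g, lying flat. Origin at the centre of its underside, z up. From one to three cassettes are present.
- cassette_2: White flat gel cassette with a pale grey-blue window and a row of small grey wells on top, 80 (x) x 44 (y) x 12 mm thick, 60 g, lying flat. Origin at the centre of its underside, z up. From one to three cassettes are present.
- cassette_3: White flat gel cassette with a pale grey-blue window and a row of small grey wells on top, 80 (x) x 44 (y) x 12 mm thick, 60 g, lying flat. Origin at the centre of its underside, z up. From one to three cassettes are present.
- packer_8: Plain dark grey plastic packer plate, 80 (x) x 44 (y) x 8 mm thick, lying flat. Origin at the centre of its underside, z up. All four packers (8, 12, 20 and 24 mm) are always present; they differ only in thickness.
- packer_12: Plain dark grey plastic packer plate, 80 (x) x 44 (y) x 12 mm thick, lying flat. Origin at the centre of its underside, z up. All four packers (8, 12, 20 and 24 mm) are always present; they differ only in thickness.
- packer_20: Plain dark grey plastic packer plate, 80 (x) x 44 (y) x 20 mm thick, lying flat. Origin at the centre of its underside, z up. All four packers (8, 12, 20 and 24 mm) are always present; they differ only in thickness.
- packer_24: Plain dark grey plastic packer plate, 80 (x) x 44 (y) x 24 mm thick, lying flat. Origin at the centre of its underside, z up. All four packers (8, 12, 20 and 24 mm) are always present; they differ only in thickness.
- jar: Small lidded jar, 52 mm diameter, 75 mm tall, a bystander. Origin under its centre.
- beaker: Small glass beaker, 56 mm diameter, 65 mm tall, a bystander. Origin under its centre.
- stain: Upright bottle, 44 mm diameter, 100 mm tall, behind the press, a bystander. Origin under its centre.
Mind the look-alikes: they are no part of the job. What is shaped like the cassette_2 but pink is not meant.

How it is judged:
By the outcome, as a careful person would: the job done as asked, in the order asked, and still so for the second after the job is handed in, with the robot touching nothing.
Of cassette_1, cassette_2, cassette_3 only 1 to 3 are there at a start; the rules pass over those that are not, and their reading is None.
At some moment in a run one of cassette_1, cassette_2, cassette_3 may be knocked a few centimetres aside while the robot is not near it.
It also fails if it takes over 210 s, if anything falls off the work surface, if the arm or the gripper's body presses on something with over 40 N, if the wrist force passes 120 N, or if a joint passes its speed limit or range.

## Robot

A 6-joint arm with a two-finger parallel gripper is mounted at the origin on the work surface. World frame = base frame: x ahead of the robot, y to its left, z up, the work surface at z = 0. Lengths are in m, angles in rad, forces in N, time in s.
With the tool pointing down it reaches from about 0.275 to 0.75 m from the base axis. Payload 10.2 kg.
Tool frame: the origin (TCP) lies midway between the tips of the shut fingers; the grasp point (between the pads) lies 19 mm behind it; z points along the fingers, y is the direction in which the jaws open and shut (so a half turn about z gives the same grasp; the last joint's range is limited). The gripper opens to 85 mm and grips with 20 to 120 N. Pads are 22 mm wide; open, the fingers measure 114 mm over their backs; the gripper's body (76 mm by 85 mm) begins 54 mm behind the grasp point. The pads swing forward as they close: fully open they stand 13 mm farther back than shut.
Start: joints at [0.966, 0.313, 1.498, -0, 1.331, -0.223], TCP at [0.196, 0.487, 0.231] pointing down, gripper open.
Joint ranges: [-2.94, 2.94], [-0.97, 2.17], [0.19, 2.56], [-1.23, 4.37], [0.02, 3.11], [-2.88, 2.88]. Speed limits (rad/s): [2.39, 2.39, 3.01, 3.14, 3.14, 3.14].

## Interface

Orientations are given as [roll, pitch, yaw] about the fixed x, y, z axes, in that order (R = Rz(yaw) Ry(pitch) Rx(roll)).
In Python, from plant import * gives the robot as it stands.
- The arm moves only by the shell command python3 -m creep 'ROWS' [OPENING]. ROWS is JSON, a list that holds one entry, the list of rows, each a list of 4 numbers: the shift along the world's x, y, z in mm, then the turn about the world's z in rad. In form: [[[dx, dy, dz, yaw], ...]]. A call has 1 to 8 rows; each row shifts and turns the commanded pose from where the row before left it; what a row does not reach is not made up. A row lasts 1/12 s, in which the tool goes at most 41.7 mm and 7.16 degrees, less where a joint would pass 70% of its speed; a pose out of reach is approached as far as the arm can. A call is refused whole if a number of a shift passes 41.7 or a number of a turn 0.125, either way. A call with a gripper value outside its range is refused whole. OPENING is the opening, from -1 (shut) to 1 (fully open), set as the call begins (- or left out, the last holds). The fingers move at their own pace and stop on an object; the grip force is fixed at half the most. Time passes only in rows, so rows that do not move let the fingers close. It gives the time, the measured TCP pose, the force and the opening at its end, in the units of the state.
- sense(): the state, without advancing time (a new reading comes with each control period).
- grab_frame(name): name is "scene" or "side" or "wrist"; returns a dict with "frame" (384x512x3 uint8, red, green, blue), "fx", "fy", "cx", "cy" (pixels), "D" ([k1, k2, p1, p2, k3] as OpenCV has them; the pictures are not rectified), "origin" and "attitude" of the camera in the world. Camera axes: x right, y down, z forward; pixel columns grow to the right and rows downward; lengths in m; the calibration is good to about 2 mm. A picture is of the moment at which its call begins. There is no depth.
- close_job(): hands the job in, once; it reports no verdict.
Trained networks look in a picture, given as the dict that the camera call returned (one of the last four; its "shot" number tells which), for a name from the list of things; names that differ only in an ending like _2 or _b are one class to them, and where a whole thing is asked for, a point or a joint stands for the part that bears it (a point fixed in the world has none). Each returns a list of dicts, best first, with "score" (0 to 1); they miss things now and then, are a little off and sometimes report something else, mostly with a low value. They report only what shows in the picture. A call takes as long as a camera call. They do not tell look-alikes from the thing itself.
- regions_of(picture, target): "pixels" (384x512 bool, what is visible of it) and "position" ([column, row] in pixels, amid what is visible of it).
- pinpoint(picture, target): "position" ([column, row] in pixels: a listed point, or the origin of a listed thing).
The state is a dict: "time_s": time; "joints": joint angles; "dq": joint speeds; "effort": joint torques, N m; "tcp_pos": TCP position; "tool_rot": TCP orientation; "wrist_force": force on the tool from outside, world axes, zero at the start; "wrist_torque": the same for the moment, N m; "opening": finger opening in m.
Only numpy, scipy, OpenCV 4.12 (cv2) and the standard library are available. Lean on these libraries where they do the work, as an engineer would, in place of code of your own. Each camera call takes 0.05 s, during which the arm holds its last target.

## Working session

There is one attempt and no reset: what is moved stays moved. The work goes in short steps, Python scripts to look and compute and a shell command to move; the robot and the scene stay as the last step left them, time stands still between calls to the robot, and variables do not carry over. Pictures are saved under pics/ and viewed, and the job is handed in when it is done.

```bash
ls; mkdir -p pics
cat > h.py <<'E'
from plant import *
import numpy as np, cv2
def save(d,name,crop=None,scale=1):
    im=d["frame"]
    if crop: im=im[crop[1]:crop[3],crop[0]:crop[2]]
    im=cv2.resize(im,None,fx=scale,fy=scale,interpolation=cv2.INTER_CUBIC)
    cv2.imwrite("pics/"+name,im[:,:,::-1])
E
python3 - <<'E'
from h import *
for n in ["scene","side","wrist"]:
    d=grab_frame(n); save(d,n+"0.png",scale=1.5)
    print(n,d["fx"],d["fy"],d["cx"],d["cy"],d["D"],d["origin"],d["attitude"],d["shot"])
print(sense())
E
```

```text
pics
scene 490.0780276764831 490.0780276764831 253.52230357000425 185.72182674609508 [-0.09361127  0.          0.          0.          0.        ] [ 1.69909001 -0.49999851  1.04377524] [-2.24282933 -0.00783642  1.19136495] 1
side 394.29517628549644 394.29517628549644 257.9060432634755 192.08196170993375 [-0.02580973  0.          0.          0.          0.        ] [0.29638265 0.53462622 0.86285348] [-2.4393886   0.00726221 -2.69674886] 2
wrist 302.2763780059995 302.2763780059995 261.0735730632343 187.01080414629288 [-0.05458267  0.          0.          0.          0.        ] [0.13010423 0.51297341 0.37317427] [2.85773733e+00 2.00814501e-04 1.18948260e+00] 3
{'time_s': 0.15, 'joints': array([ 9.65606441e-01,  3.13335705e-01,  1.49818475e+00, -2.03415794e-05,
        1.33101449e+00, -2.23405189e-01]), 'dq': array([-0.00114244, -0.00105376, -0.00092387, -0.00049903,  0.00095387,
       -0.00049182]), 'effort': array([ 2.45628878e-03, -4.12361598e+01, -2.59799588e+01, -1.00120176e-04,
        3.14835350e-03,  5.41551606e-05]), 'tcp_pos': array([0.19552278, 0.48705018, 0.23088855]), 'tool_rot': array([-3.14066940e+00, -1.89503230e-04,  2.75981271e+00]), 'wrist_force': array([-0.00828122, -0.29150789,  0.12197008]), 'wrist_torque': array([-0.04043261,  0.01738298,  0.00101141]), 'opening': 0.08561498245648348}
```

View pics/scene0.png

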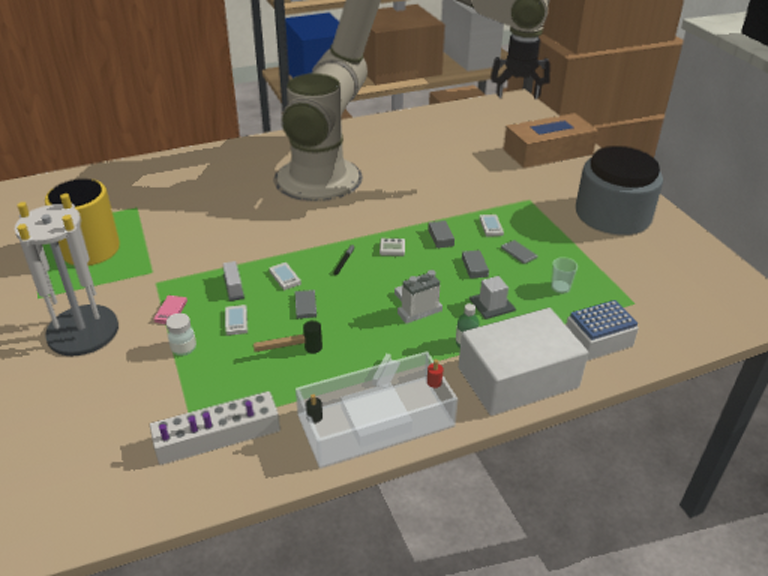

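View pics/side0.png

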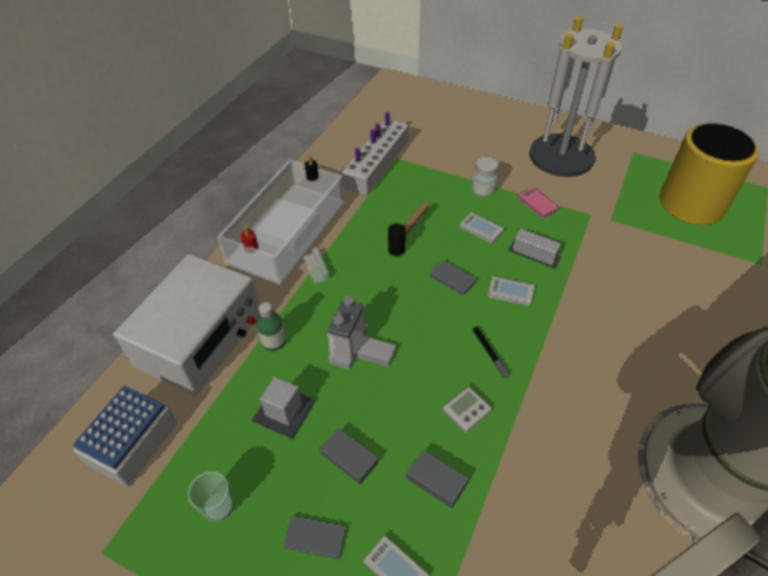

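View pics/wrist0.png

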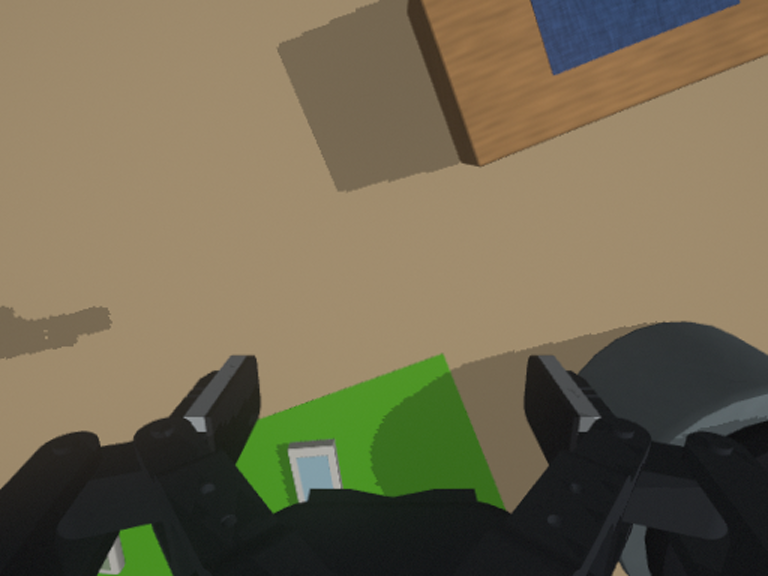

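The scene picture (1.5x) shows these candidates:

- **White and blue cassettes:** (285,276), (235,320) and (490,225).
- **Pink look-alike:** (170,310), not wanted.
- **White device with knobs:** (393,246), probably not a cassette.
- **Dark packers:** (305,303), (441,233), (474,264) and (518,252).
- **Plinth:** (232,278).
- **Press:** (420,295).
- **Stand:** (495,297).

Next I'll take network readings and enlarge the pictures.

```bash
cat >> h.py <<'E'
from scipy.spatial.transform import Rotation as R
def ray(d,px):
    K=np.array([[d["fx"],0,d["cx"]],[0,d["fy"],d["cy"]],[0,0,1]])
    u=cv2.undistortPoints(np.array(px,float).reshape(-1,1,2),K,np.array(d["D"],float)).reshape(-1,2)
    v=np.c_[u,np.ones(len(u))]
    return np.array(d["origin"]),v@R.from_euler('xyz',d["attitude"]).as_matrix().T
def onz(d,px,z):
    o,v=ray(d,px); t=(z-o[2])/v[:,2]; return o+v*t[:,None]
def proj(d,P):
    K=np.array([[d["fx"],0,d["cx"]],[0,d["fy"],d["cy"]],[0,0,1]])
    Rm=R.from_euler('xyz',d["attitude"]).as_matrix()
    p=(np.array(P,float).reshape(-1,3)-np.array(d["origin"]))@Rm
    return cv2.projectPoints(p,np.zeros(3),np.zeros(3),K,np.array(d["D"],float))[0].reshape(-1,2)
E
python3 - <<'E'
from h import *
np.set_printoptions(precision=3,suppress=True)
for n in ["scene","side"]:
    d=grab_frame(n)
    save(d,n+"_L.png",(90,120,430,260) if n=="scene" else (60,80,410,384),2.3 if n=="scene" else 2)
    for t,z in [("cassette_1",0),("packer_8",0),("press",0),("stand",0),("plinth",0),("mallet",0),("jar",0),("beaker",0),("stain",0),("seat",.016),("cap_left",.105),("cap_right",.105),("bridge",.0745)]:
        for r in pinpoint(d,t):
            if r["score"]>.2: print(n,t,round(r["score"],2),np.round(r["position"]),onz(d,[r["position"]],z)[0])
E
```

```text
scene cassette_1 0.74 [190. 186.] [ 0.408 -0.209  0.   ]
scene cassette_1 0.7 [329. 151.] [0.392 0.338 0.   ]
scene cassette_1 0.6 [112. 205.] [ 0.41  -0.476  0.   ]
scene cassette_1 0.52 [157. 212.] [ 0.498 -0.347  0.   ]
scene packer_8 0.73 [206. 202.] [ 0.505 -0.183  0.   ]
scene packer_8 0.73 [278. 198.] [0.573 0.044 0.   ]
scene packer_8 0.7 [345. 165.] [0.492 0.35  0.   ]
scene packer_8 0.7 [291. 159.] [0.384 0.181 0.   ]
scene packer_8 0.69 [316. 176.] [0.509 0.22  0.   ]
scene press 0.96 [275. 201.] [0.584 0.029 0.   ]
scene stand 0.68 [328. 201.] [0.647 0.192 0.   ]
scene stand 0.49 [205. 202.] [ 0.506 -0.188  0.   ]
scene plinth 0.66 [152. 191.] [ 0.386 -0.336  0.   ]
scene plinth 0.65 [329. 152.] [0.395 0.333 0.   ]
scene plinth 0.23 [155. 212.] [ 0.495 -0.351  0.   ]
scene mallet 0.8 [208. 228.] [ 0.627 -0.213  0.   ]
scene jar 0.94 [122. 231.] [ 0.547 -0.466  0.   ]
scene beaker 0.87 [371. 191.] [0.654 0.356 0.   ]
scene stain 0.58 [312. 229.] [0.747 0.084 0.   ]
scene seat 0.68 [278. 198.] [0.588 0.038 0.016]
scene seat 0.61 [272. 202.] [0.602 0.012 0.016]
scene cap_lef
[... 806 characters left out ...]
0.   ]
side plinth 0.62 [354. 165.] [ 0.399 -0.344  0.   ]
side plinth 0.61 [339. 195.] [ 0.404 -0.211  0.   ]
side plinth 0.6 [189. 277.] [0.651 0.193 0.   ]
side plinth 0.34 [210. 358.] [ 0.511  0.338 -0.   ]
side mallet 0.9 [263. 165.] [ 0.648 -0.224  0.   ]
side jar 0.89 [323. 127.] [ 0.542 -0.468  0.   ]
side jar 0.59 [185. 229.] [0.737 0.076 0.   ]
side beaker 0.6 [147. 340.] [0.653 0.365 0.   ]
side beaker 0.35 [289. 324.] [0.387 0.199 0.   ]
side stain 0.76 [184. 227.] [0.741 0.074 0.   ]
side seat 0.94 [244. 233.] [0.583 0.032 0.016]
side cap_left 0.63 [223. 212.] [0.626 0.051 0.105]
side cap_right 0.56 [231. 198.] [0.631 0.003 0.105]
side bridge 0.74 [231. 215.] [0.616 0.031 0.075]
```

View pics/scene_L.png

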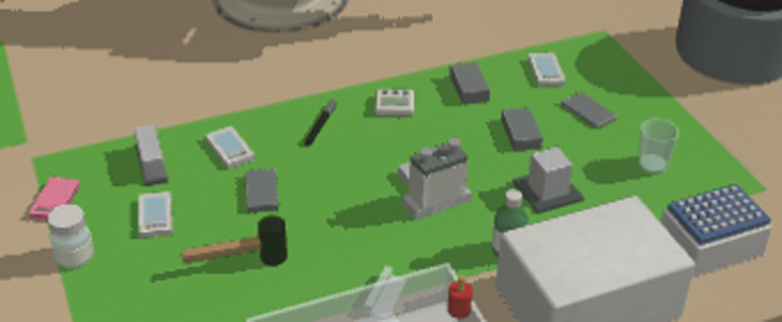

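View pics/side_L.png

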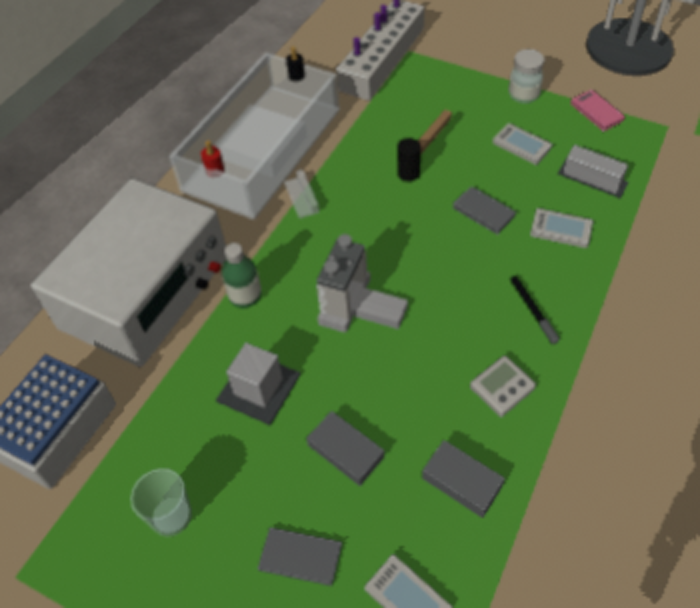

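There are three cassettes: scene (190,186), (157,212) and (329,151). All are white with a blue window and wells. The pink one at (112,205) and the timer are excluded. The four packers are at scene (206,202), (291,159), (316,176) and (345,165). I'll fit boxes to the masks for pose and thickness.

```bash
cat >> h.py <<'E'
from scipy.optimize import minimize
def masks(d,t,th=.2):
    return [r for r in regions_of(d,t) if r["score"]>th]
def box(x,y,yaw,h,z0=0,L=.08,W=.044):
    c,s=np.cos(yaw),np.sin(yaw)
    return np.array([[x+c*a*L/2-s*b*W/2,y+s*a*L/2+c*b*W/2,z] for z in (z0,z0+h) for a in(-1,1) for b in(-1,1)])
S=8
def render(d,P):
    q=cv2.convexHull((proj(d,P)*S).astype(np.float32))
    m=np.zeros((384,512),np.uint8)
    cv2.fillPoly(m,[np.round(q*16/S).astype(np.int32)],255,lineType=cv2.LINE_AA,shift=4)
    return m/255.
def cost(p,views,h=None,z0=0):
    P=box(p[0],p[1],p[2],p[3] if h is None else h,z0)
    c=0
    for d,m in views:
        r=render(d,P); c+=np.abs(r-m).sum()/m.sum()
    return c
def fit(views,x,y,h=None,z0=0):
    best=None
    for yaw in np.linspace(0,np.pi,9)[:-1]:
        p0=[x,y,yaw]+([.015] if h is None else [])
        sim=np.array([p0]+[np.array(p0)+e for e in np.diag([.008,.008,.15,.006][:len(p0)])])
        r=minimize(cost,p0,args=(views,h,z0),method="Nelder-Mead",options=dict(initial_simplex=sim,xatol=1e-5,fatol=1e-4,maxiter=300))
        if best is None or r.fun<best.fun: best=r
    return best
E
cat > f1.py <<'E'
from h import *
np.set_printoptions(precision=4,suppress=True)
D={n:grab_frame(n) for n in ["scene","side"]}
M={(n,t):masks(D[n],t) for n in D for t in("cassette_1","packer_8")}
for nm,t,x,y in [("A","cassette_1",.402,-.212),("B","cassette_1",.504,-.35),("C","cassette_1",.39,.331),("P1","packer_8",.51,-.186),("P2","packer_8",.387,.19),("P3","packer_8",.516,.211),("P4","packer_8",.503,.344)]:
    v=[]
    for n in D:
        q=proj(D[n],[x,y,.005])[0]
        c=[r for r in M[n,t] if np.hypot(*(np.array(r["position"])-q))<14]
        if c: v.append((D[n],c[0]["pixels"].astype(float)))
    r=fit(v,x,y,.012 if t[0]=="c" else None)
    print(nm,len(v),[int(m.sum()) for _,m in v],r.x,round(r.fun,3))
E
python3 f1.py
```

```text
A 2 [262, 385] [ 0.3999 -0.2081  3.3219] 0.331
B 2 [263, 279] [ 0.5103 -0.3487 -0.2077] 0.536
C 2 [156, 632] [0.3893 0.3302 2.8212] 0.405
P1 2 [217, 370] [ 0.511  -0.1958 -0.2491  0.0052] 0.387
P2 1 [848] [0.3875 0.1872 2.9928 0.0137] 0.045
P3 2 [240, 742] [ 0.5211  0.213  -0.2351  0.017 ] 0.338
P4 2 [160, 852] [0.5062 0.3405 0.2422 0.0014] 0.449
```

```bash
python3 -m creep '[[[41,-30,5,0.05],[41,-30,5,0.05],[41,-30,5,0.05],[41,-30,5,0.05],[41,-30,5,0.05],[41,-30,5,0.05],[41,-30,5,0.05],[41,-30,5,0]]]'
python3 -m creep '[[[30,0,0,0],[0,0,0,0]]]'
python3 - <<'E'
from h import *
d=grab_frame("wrist"); save(d,"w1.png",scale=1.5); print(d["origin"],d["attitude"],sense()["tcp_pos"],sense()["tool_rot"])
E
```

```text
time_s: 2.52
tcp_pos: [0.4647, 0.2897, 0.2643]
tool_rot: [3.141, 0.0, 3.112]
wrist_force: [0.1, 1.3, -0.1]
opening: 0.0853
time_s: 2.68
tcp_pos: [0.4975, 0.2891, 0.263]
tool_rot: [-3.141, 0.0, 3.105]
wrist_force: [0.1, -0.4, -1.1]
opening: 0.0853
[0.42686493 0.29111455 0.4053621 ] [ 2.85668305e+00 -3.57266151e-04  1.53484549e+00] [0.49513742 0.29021109 0.2629996 ] [-3.14125935e+00 -9.00064644e-04  3.10692346e+00]
```

View pics/w1.png

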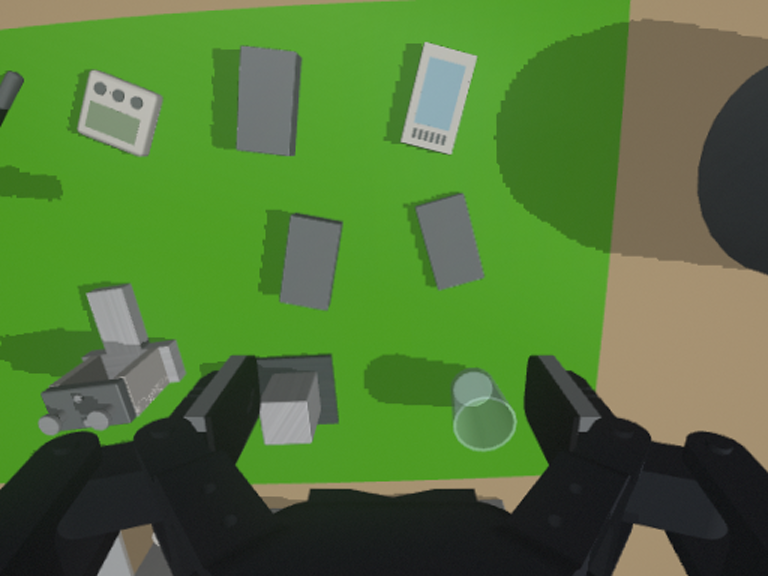

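The wrist view (1.5x) shows P2 at (270,100), P3 (310,262), P4 (450,240), cassette C (440,98), the timer (118,112), the press at bottom left, the stand (295,400) and the beaker (485,410). Next I'll fit boxes here.

```bash
cat > f2.py <<'E'
from h import *
np.set_printoptions(precision=4,suppress=True)
D={n:grab_frame(n) for n in ["wrist","side"]}
for nm,t,x,y in [("C","cassette_1",.39,.331),("P2","packer_8",.387,.19),("P3","packer_8",.516,.211),("P4","packer_8",.503,.344)]:
  for use in (["wrist"],["wrist","side"]):
    v=[]
    for n in use:
        q=proj(D[n],[x,y,.005])[0]
        c=[r for r in masks(D[n],t) if np.hypot(*(np.array(r["position"])-q))<20]
        if c: v.append((D[n],c[0]["pixels"].astype(float)))
    if not v: print(nm,"none"); continue
    r=fit(v,x,y,.012 if t[0]=="c" else None)
    s=""
    if t[0]=="p": s=[round(fit(v,r.x[0],r.x[1],h).fun,3) for h in(.008,.012,.02,.024)]
    print(nm,len(v),[int(m.sum()) for _,m in v],r.x,round(r.fun,3),s)
E
python3 f2.py
```

```text
C 1 [2506] [ 0.3892  0.3297 -0.284 ] 0.045 
C 2 [2506, 645] [0.3889 0.3299 2.8779] 0.11 
P2 1 [2829] [ 0.3862  0.1905 -0.1395  0.0183] 0.03 [np.float64(0.076), np.float64(0.051), np.float64(0.033), np.float64(0.056)]
P2 2 [2829, 905] [ 0.3863  0.1903 -0.1481  0.0195] 0.112 [np.float64(0.207), np.float64(0.162), np.float64(0.112), np.float64(0.137)]
P3 1 [2071] [ 0.527   0.2109  2.9134 -0.0234] 0.032 [np.float64(0.038), np.float64(0.034), np.float64(0.075), np.float64(0.106)]
P3 2 [2071, 734] [0.5233 0.2118 2.9069 0.0084] 0.178 [np.float64(0.175), np.float64(0.181), np.float64(0.223), np.float64(0.29)]
P4 1 [1876] [0.5115 0.3412 0.2752 0.0001] 0.057 [np.float64(0.093), np.float64(0.117), np.float64(0.176), np.float64(0.202)]
P4 2 [1876, 846] [0.5112 0.3395 0.2708 0.0031] 0.21 [np.float64(0.229), np.float64(0.263), np.float64(0.387), np.float64(0.46)]
```

```bash
python3 -m creep '[[[16,-41,0,0],[16,-41,0,0],[16,-41,0,0],[16,-41,0,0],[16,-41,0,0],[0,-41,0,0],[0,-20,0,0],[0,0,0,0]]]'
cat > f3.py <<'E'
from h import *
import sys
np.set_printoptions(precision=4,suppress=True)
d=grab_frame("wrist"); save(d,sys.argv[1],scale=1.5); print(d["origin"],d["attitude"],sense()["tcp_pos"])
E
python3 f3.py w2.png
```

```text
time_s: 4.1
tcp_pos: [0.5693, 0.0322, 0.2637]
tool_rot: [-3.141, -0.0, 3.105]
wrist_force: [-0.2, 0.2, 0.4]
opening: 0.0855
[0.4988 0.0343 0.4061] [2.8576 0.0001 1.5346] [0.5692 0.0345 0.2638]
```

View pics/w2.png

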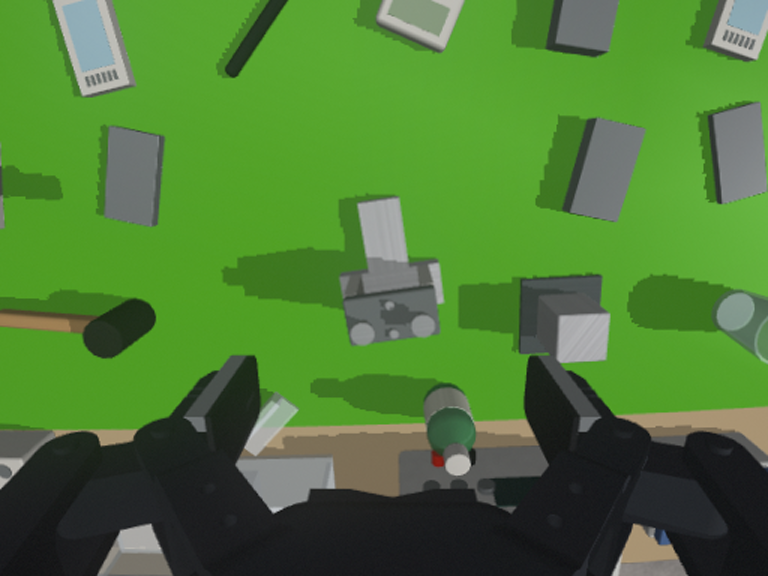

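```bash
python3 -m creep '[[[0,-41,0,0],[0,-41,0,0],[0,-41,0,0],[0,-41,0,0],[0,-40,0,0],[0,-30,0,0],[0,0,0,0]]]'; python3 f3.py w3.png
```

```text
time_s: 4.73
tcp_pos: [0.5689, -0.2016, 0.2633]
tool_rot: [-3.141, -0.001, 3.106]
wrist_force: [-0.3, -0.7, -0.2]
opening: 0.0852
[ 0.4984 -0.1996  0.4057] [2.8578 0.     1.5357] [ 0.5692 -0.1989  0.2634]
```

View pics/w3.png

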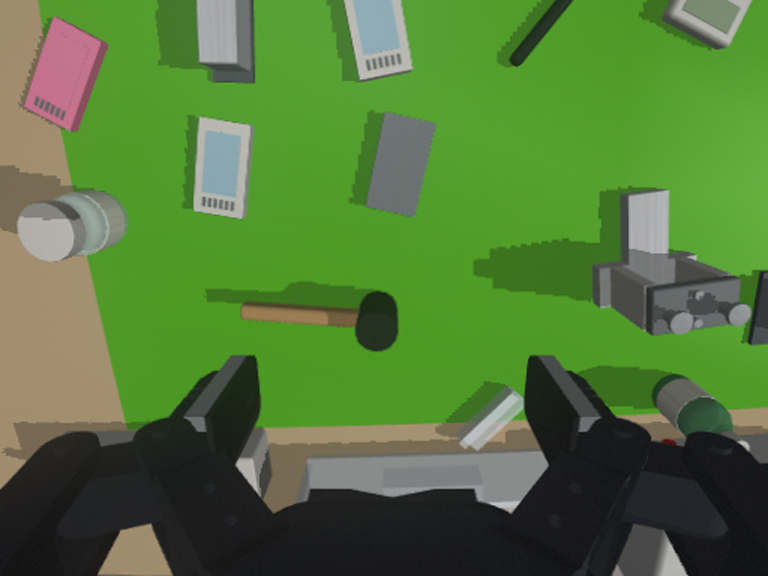

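In w3, cassette B is at (222,168), A at (380,40), P1 (400,165), the mallet head (377,320), the plinth (225,35), the pink look-alike (63,75) and the jar (70,225). I'll get sharper silhouettes from colour (non-green), using known 12 mm cassettes as a check on the thickness fit.

```bash
cat >> h.py <<'E'
def seg(d,x,y,z=.01,rad=60):
    """non-green connected silhouette at world point"""
    im=d["frame"].astype(float); r,g,b=im[...,0],im[...,1],im[...,2]
    ng=((g-np.maximum(r,b))<.25*g).astype(np.uint8)
    q=proj(d,[x,y,z])[0].round().astype(int)
    n,l=cv2.connectedComponents(ng,connectivity=4)
    if not(0<=q[0]<512 and 0<=q[1]<384): return None
    k=l[q[1],q[0]]
    if k==0: return None
    m=(l==k).astype(np.uint8)
    cs,_=cv2.findContours(m,cv2.RETR_EXTERNAL,cv2.CHAIN_APPROX_NONE)
    m2=np.zeros_like(m); cv2.drawContours(m2,cs,-1,1,-1)
    ys,xs=np.nonzero(m2)
    if xs.min()==0 or ys.min()==0 or xs.max()==511: print("cut"); return None
    return m2.astype(float)
E
cat > f4.py <<'E'
from h import *
import sys
np.set_printoptions(precision=4,suppress=True)
D={n:grab_frame(n) for n in ["wrist"]}
for nm,x,y in [("A",.4,-.208),("B",.51,-.349),("C",.389,.33),("P1",.511,-.192),("P2",.387,.19),("P3",.523,.212),("P4",.511,.34)]:
    m=seg(D["wrist"],x,y)
    if m is None: continue
    v=[(D["wrist"],m)]
    r=fit(v,x,y)
    print(nm,m.sum(),r.x,round(r.fun,3),[(h,round(q.fun,3),q.x) for h in(.008,.012,.02,.024) for q in [fit(v,*r.x[:2],h)]])
E
python3 f4.py
```

```text
cut
B 2312.0 [ 0.5086 -0.348  -0.2081  0.0063] 0.029 [(0.008, np.float64(0.035), array([ 0.5087, -0.3474,  2.9221])), (0.012, np.float64(0.067), array([ 0.5085, -0.3465, -0.2028])), (0.02, np.float64(0.156), array([ 0.5075, -0.3443,  2.9536])), (0.024, np.float64(0.201), array([ 0.5079, -0.3426, -0.2154]))]
P1 2198.0 [ 0.5123 -0.1938  2.8925 -0.0274] 0.034 [(0.008, np.float64(0.059), array([ 0.5115, -0.1938,  2.907 ])), (0.012, np.float64(0.071), array([ 0.512 , -0.1939, -0.2543])), (0.02, np.float64(0.116), array([ 0.5118, -0.1937,  2.8738])), (0.024, np.float64(0.136), array([ 0.5128, -0.1938,  2.9029]))]
```

Run:
```python
import cv2,numpy as np
a=cv2.imread("pics/w3.png")[95:235,330:470]; b=cv2.imread("pics/w1.png")[170:310,380:520]; c=cv2.imread("pics/w1.png")[190:330,240:380]; e=cv2.imread("pics/w3.png")[95:235,160:300]
o=np.vstack([np.hstack([a,b]),np.hstack([c,e])])
cv2.imwrite("pics/cmp1.png",cv2.resize(o,None,fx=2.1,fy=2.1,interpolation=cv2.INTER_CUBIC))
```

```text
(no output)
```

View pics/cmp1.png

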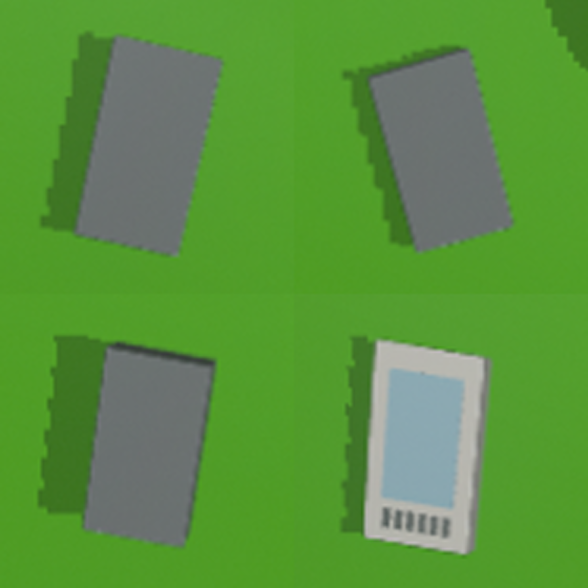

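Shadows corrected for perspective give about 38 : 25 : 58, so P1 = 12 mm, P4 = 8 mm, P3 = 20 mm and P2 = 24 mm, which is the thickest. The cassette matches 12 mm.

The plan is packer_20 plus three cassettes, 56 mm of the 58.5 mm under the bridge. Packers 24, 12 and 8 go on the plinth. Now I'll measure the press on the way.

```bash
python3 -m creep '[[[0,41,0,0],[0,41,0,0],[0,41,0,0],[0,41,0,0],[10,40,0,0],[10,10,0,0],[10,0,0,0],[0,0,0,0]]]'
python3 - <<'E'
from h import *
np.set_printoptions(precision=4,suppress=True)
d=grab_frame("wrist"); print(d["origin"],d["attitude"])
np.savez("w4.npz",**{k:np.array(v) for k,v in d.items()})
save(d,"w4.png",(200,100,320,240),5)
for t,z in [("seat",.016),("cap_left",.105),("cap_right",.105),("bridge",.0745),("press",0),("stand",0)]:
    for r in pinpoint(d,t)[:1]:
        print(t,round(r["score"],2),np.round(r["position"],1),onz(d,[r["position"]],z)[0])
E
```

```text
time_s: 5.5
tcp_pos: [0.5996, 0.0195, 0.2639]
tool_rot: [3.141, 0.0, 3.114]
wrist_force: [-0.2, 0.4, -0.9]
opening: 0.0856
[0.5289 0.0207 0.4062] [ 2.8568 -0.001   1.5439]
seat 0.91 [267.5 149.8] [0.593  0.0278 0.016 ]
cap_left 0.56 [295.6 188.9] [0.6201 0.0546 0.105 ]
cap_right 0.58 [251.4 192.8] [0.6231 0.0084 0.105 ]
bridge 0.59 [268.5 183.3] [0.6218 0.0271 0.0745]
press 0.74 [265.6 144.7] [0.5886 0.0257 0.    ]
stand 0.92 [381.  189.4] [0.656  0.1877 0.    ]
```

View pics/w4.png

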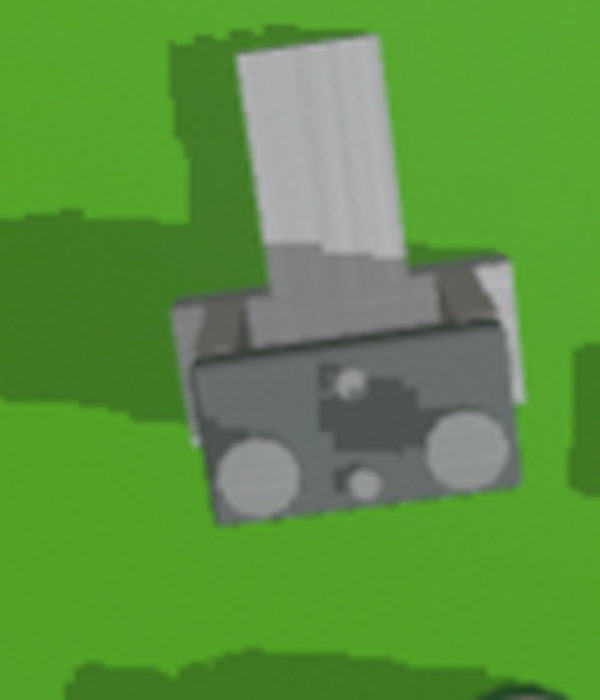

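Run:
```python
from h import *
from scipy.optimize import least_squares
np.set_printoptions(precision=4,suppress=True)
d=dict(np.load("w4.npz"))
mp=[(-50,-18,16,238,55),(-50,18,16,380,36),(12,-45,16,172,302),(12,45,16,510,258),(12,-35,86.5,193,364),(12,35,86.5,499,322),(50,-35,86.5,217,524),(50,35,86.5,520,486),(34,-22,105,258,478),(34,22,105,467,450)]
mp=np.array(mp,float); px=(mp[:,3:]+.5)/5-.5+[200,100]
def T(p):
    c,s=np.cos(p[2]),np.sin(p[2]); m=mp[:,:3]/1000
    return np.c_[p[0]+c*m[:,0]-s*m[:,1],p[1]+s*m[:,0]+c*m[:,1],m[:,2]]
f=lambda p:(proj(d,T(p))-px).ravel()
r=least_squares(f,[.588,.024,.15]); print(r.x); print(r.fun.reshape(-1,2))
```

```text
[0.5895 0.0264 0.1069]
[[-0.2003 -0.7715]
 [-0.1452 -0.9011]
 [-0.4737  0.7347]
 [ 0.177   0.474 ]
 [-1.2078 -0.0797]
 [ 1.6921 -0.1051]
 [-0.7389  0.5908]
 [ 0.7861  0.2521]
 [-0.0051 -0.0821]
 [ 0.0067  0.135 ]]
```

The press fits at (0.5895, 0.0264), yaw 0.107. Now packer_20 (P3): hover over it and recheck.

```bash
python3 -m creep '[[[-20,40,0,-0.1],[-20,40,-15,-0.1],[-20,40,-25,0],[-20,40,-25,0],[-20,38,-25,0],[-3,0,0,0],[0,0,0,0]]]' 0.5
python3 - <<'E'
from h import *
np.set_printoptions(precision=4,suppress=True)
d=grab_frame("wrist"); save(d,"w5.png",scale=1.5); s=sense(); print(s["tcp_pos"],s["tool_rot"])
for z in (0,.01): 
  m=seg(d,.523,.2115,z)
  if m is not None:
    r=fit([(d,m)],.523,.2115,.02); print(r.x,r.fun,fit([(d,m)],.523,.2115).x)
    break
E
```

```text
time_s: 6.43
tcp_pos: [0.5091, 0.1868, 0.1885]
tool_rot: [-3.141, -0.002, 2.912]
wrist_force: [0.1, -0.0, 1.5]
opening: 0.0644
[0.5104 0.1857 0.1895] [-3.1415  0.0005  2.9105]
[0.5223 0.214  2.9199] 0.0605144694533762 [ 0.523   0.2148 -0.2215  0.0123]
```

View pics/w5.png

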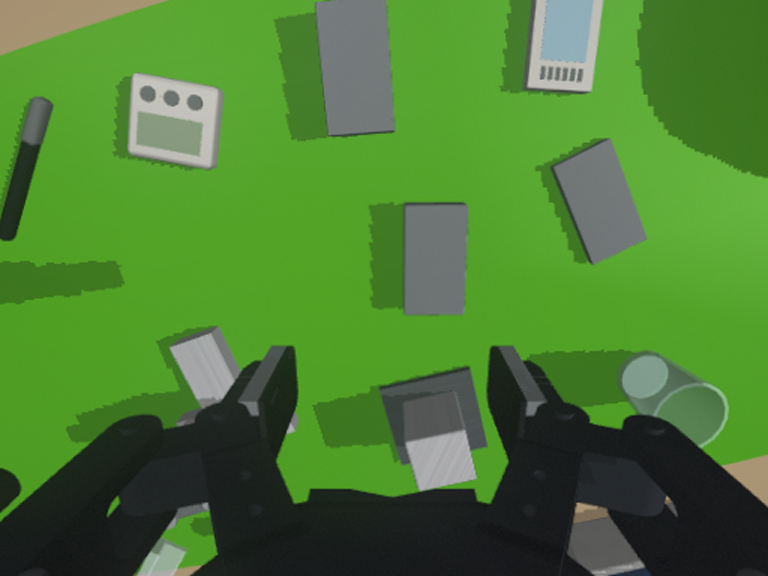

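```bash
python3 -m creep '[[[-14,33,0,0],[0,0,-41,0],[0,0,-41,0],[0,0,-35,0],[0,0,-25,0],[0,0,0,0],[0,0,0,0]]]'
```

```text
time_s: 7.07
tcp_pos: [0.4974, 0.2178, 0.0476]
tool_rot: [-3.141, -0.0, 2.908]
wrist_force: [0.3, -0.3, -0.1]
opening: 0.0643
```

```bash
python3 -m creep '[[[-1,1,-20,0.01],[0,0,-21,0],[0,0,0,0]]]'; python3 -m creep '[[[0,0,0,0],[0,0,0,0],[0,0,0,0],[0,0,0,0]]]' -1
```

```text
time_s: 7.32
tcp_pos: [0.4956, 0.2191, 0.0057]
tool_rot: [-3.141, -0.001, 2.919]
wrist_force: [-0.7, -0.4, -0.2]
opening: 0.0644
time_s: 7.65
tcp_pos: [0.4972, 0.2199, 0.0088]
tool_rot: [3.14, 0.004, 2.92]
wrist_force: [-1.1, -1.2, 6.8]
opening: 0.0422
```

```bash
python3 -m creep '[[[0,0,30,0],[0,0,40,0],[0,-40,20,0.11],[7,-40,0,0.11],[7,-40,0,0.11],[7,-40,0,0],[7,-40,0,0],[0,0,0,0]]]'; python3 f3.py w6.png
```

```text
time_s: 8.32
tcp_pos: [0.525, 0.0187, 0.0968]
tool_rot: [-3.139, 0.004, -3.046]
wrist_force: [0.5, 1.0, -0.9]
opening: 0.0423
[0.4542 0.0116 0.2388] [2.8531 0.0019 1.667 ] [0.5243 0.0216 0.0965]
```

View pics/w6.png

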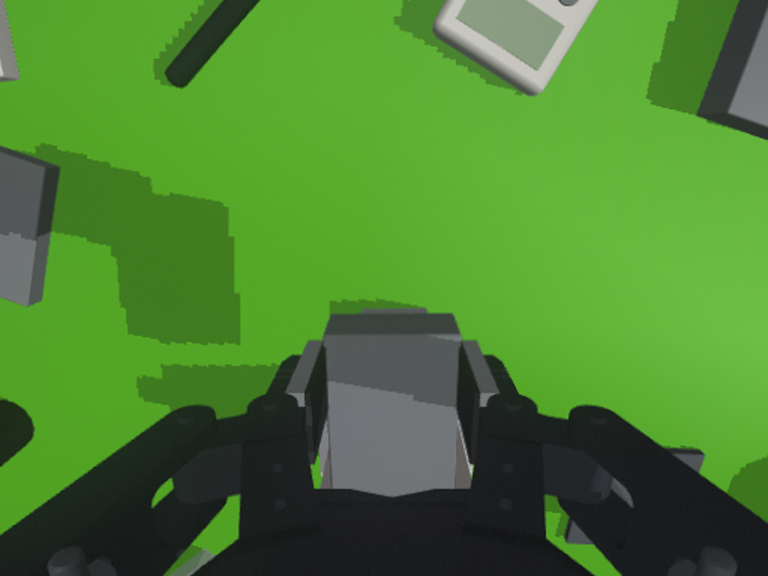

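```bash
python3 -m creep '[[[0,0,-30,0.012],[0,0,-25,0],[0,0,-10,0],[0,0,0,0],[0,0,0,0]]]'; python3 -c "
from h import *
s=sense();print(s['tcp_pos'],s['tool_rot'])"
```

```text
time_s: 8.78
tcp_pos: [0.5237, 0.0254, 0.0308]
tool_rot: [-3.141, 0.001, -3.027]
wrist_force: [-0.1, -0.3, -1.1]
opening: 0.0423
[0.52365694 0.02538064 0.03080694] [-3.14134986e+00  9.84655125e-04 -3.02736700e+00]
```

```bash
python3 -m creep '[[[0,-6,0,-0.006],[0,0,0,0],[0,0,0,0]]]'; python3 -m creep '[[[10,1,0,0],[10,1,0,0],[10,1,0,0],[0,0,0,0],[0,0,0,0]]]'
```

```text
time_s: 9.03
tcp_pos: [0.5238, 0.0186, 0.0308]
tool_rot: [-3.141, 0.002, -3.035]
wrist_force: [-0.4, -0.3, -2.2]
opening: 0.0423
time_s: 9.45
tcp_pos: [0.5531, 0.0219, 0.03]
tool_rot: [-3.141, 0.0, -3.034]
wrist_force: [-0.5, -0.8, -0.0]
opening: 0.0423
```

```bash
python3 -m creep '[[[0,0,-3,0],[0,0,0,0],[0,0,0,0]]]';  python3 -m creep '[[[7,0.7,0,0],[0,0,0,0],[0,0,0,0]]]'
python3 - <<'E'
from h import *
d=grab_frame("side"); save(d,"s7.png",(180,150,300,270),5)
d=grab_frame("scene"); save(d,"c7.png",(220,130,340,240),5)
E
```

```text
time_s: 9.7
tcp_pos: [0.5526, 0.0219, 0.0266]
tool_rot: [3.141, -0.001, -3.034]
wrist_force: [-0.2, 1.2, 0.0]
opening: 0.0424
time_s: 9.95
tcp_pos: [0.5605, 0.0226, 0.0268]
tool_rot: [-3.141, 0.0, -3.034]
wrist_force: [0.2, 0.3, -0.5]
opening: 0.0422
```

View pics/s7.png

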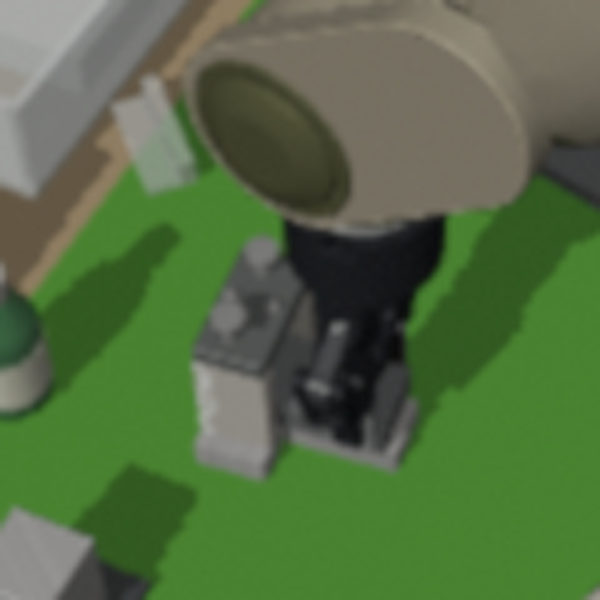

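View pics/c7.png

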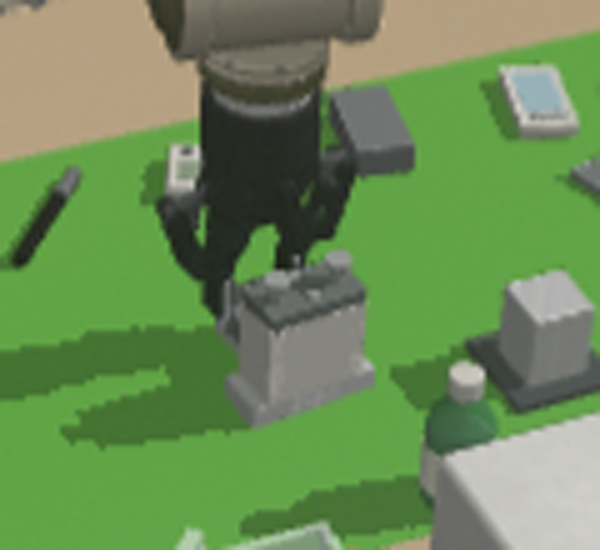

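The packer is in the channel with the gripper body clear of the bridge. Next I'll feel for the back stop, then the bed.

```bash
python3 -m creep '[[[3,0.3,0,0],[0,0,0,0],[0,0,0,0]]]';  python3 -m creep '[[[3,0.3,0,0],[0,0,0,0],[0,0,0,0]]]'; python3 -m creep '[[[0,0,-2,0],[0,0,0,0],[0,0,0,0]]]'
```

```text
time_s: 10.3
tcp_pos: [0.5633, 0.0229, 0.0267]
tool_rot: [-3.142, 0.0, -3.034]
wrist_force: [0.1, 0.8, 0.3]
opening: 0.0424
time_s: 10.55
tcp_pos: [0.5649, 0.0234, 0.0262]
tool_rot: [3.141, -0.004, -3.034]
wrist_force: [-5.7, -0.8, 0.5]
opening: 0.0422
time_s: 10.8
tcp_pos: [0.5649, 0.0233, 0.0248]
tool_rot: [3.141, -0.004, -3.034]
wrist_force: [-9.0, -0.9, 6.4]
opening: 0.0422
```

```bash
python3 -m creep '[[[0,0,0,0],[0,0,0,0],[0,0,0,0],[-15,-1.5,30,0],[-30,0,41,0],[-30,0,41,0],[0,0,41,0],[0,0,0,0]]]' 0.5;  python3 f3.py w8.png
```

```text
time_s: 11.47
tcp_pos: [0.5043, 0.0213, 0.1701]
tool_rot: [-3.138, 0.012, -3.034]
wrist_force: [0.6, -0.5, 0.8]
opening: 0.0637
[0.4324 0.0134 0.3117] [2.8452 0.003  1.6789] [0.5037 0.0214 0.1669]
```

View pics/w8.png

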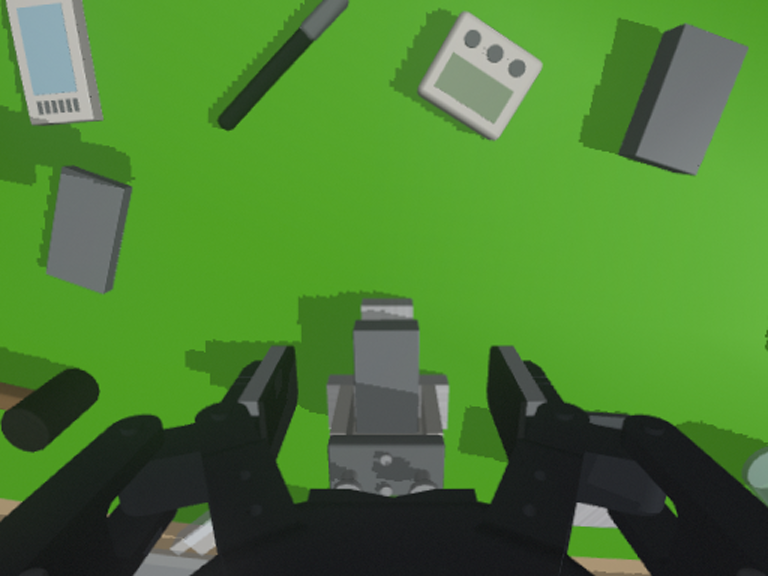

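```bash
python3 -m creep '[[[-10,-40,10,0.03],[-10,-40,10,0.03],[-10,-40,0,0],[-15,-40,0,0],[-15,-35,0,0],[-5,-30,0,0],[0,0,0,0],[0,0,0,0]]]'
cat > loc.py <<'E'
from h import *
import sys
np.set_printoptions(precision=4,suppress=True)
pic,x,y,h=sys.argv[1],*map(float,sys.argv[2:5]); off=float(sys.argv[5]); yw=float(sys.argv[6])
d=grab_frame("wrist"); save(d,pic,scale=1.5); s=sense()
m=seg(d,x,y,h)
if m is None: m=seg(d,x,y,0)
r=fit([(d,m)],x,y,h); p=r.x
k=np.round((yw-p[2])/np.pi); p[2]+=k*np.pi
print("plate",p,round(r.fun,3))
t=p[:2]+off*np.array([np.cos(p[2]),np.sin(p[2])])
yaw=s["tool_rot"][2]%(2*np.pi)
print("tcp",s["tcp_pos"],yaw,"grasp",t,"delta mm",(t-s["tcp_pos"][:2])*1000,"dyaw",p[2]-yaw)
E
python3 loc.py w9.png .40 -.208 .012 .027 3.2
```

```text
time_s: 12.18
tcp_pos: [0.4374, -0.202, 0.1818]
tool_rot: [3.141, -0.001, -2.977]
wrist_force: [-0.1, 0.1, 0.5]
opening: 0.0637
plate [ 0.4001 -0.2087  3.3018] 0.032
tcp [ 0.4376 -0.2009  0.1819] 3.308174505771302 grasp [ 0.3735 -0.213 ] delta mm [-64.1844 -12.1602] dyaw -0.006362809654549384
```

View pics/w9.png

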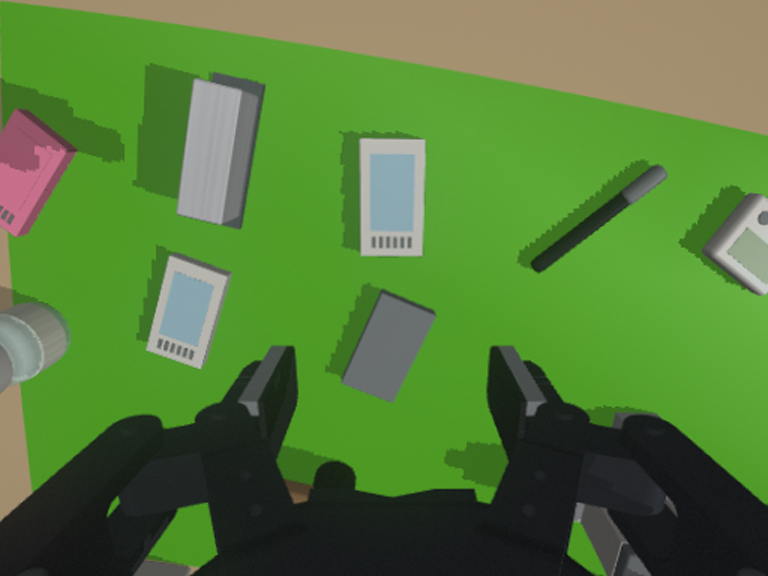

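Cassette A (392,197) is confirmed: white, blue window, wells. Descending on it.

```bash
python3 -m creep '[[[-32,-6,-20,-0.006],[-32,-6,-30,0],[0,0,-40,0],[0,0,-40,0],[0,0,-20,0],[0,0,0,0],[0,0,0,0]]]'; python3 -c "
from h import *
s=sense();print(s['tcp_pos'],s['tool_rot'])"
```

```text
time_s: 12.82
tcp_pos: [0.3758, -0.2116, 0.0343]
tool_rot: [3.14, -0.001, -2.979]
wrist_force: [0.4, 1.0, 1.2]
opening: 0.064
[ 0.37582972 -0.21156724  0.03425738] [ 3.14024264e+00 -9.01856132e-04 -2.97850582e+00]
```

```bash
python3 -m creep '[[[-2,-1,-20,0],[0,0,-10,0],[0,0,0,0]]]'; python3 -m creep '[[[0,0,0,0],[0,0,0,0],[0,0,0,0],[0,0,0,0]]]' -1; python3 -m creep '[[[0,0,30,0],[0,0,40,0],[0,0,40,0],[0,0,0,0]]]'
```

```text
time_s: 13.07
tcp_pos: [0.374, -0.2132, 0.0046]
tool_rot: [-3.141, 0.0, -2.979]
wrist_force: [-0.2, -0.0, 0.5]
opening: 0.064
time_s: 13.4
tcp_pos: [0.3745, -0.214, 0.0063]
tool_rot: [-3.139, 0.002, -2.979]
wrist_force: [-1.8, 3.9, 10.6]
opening: 0.0412
time_s: 13.73
tcp_pos: [0.3762, -0.2157, 0.1219]
tool_rot: [-3.131, 0.008, -2.979]
wrist_force: [1.4, -0.6, -0.2]
opening: 0.0414
```

```bash
python3 -m creep '[[[22,40,-5,-0.03],[22,40,-5,-0.025],[22,40,-5,0],[22,40,-5,0],[22,40,-5,0],[22,35,-5,0],[10,0,-5,0],[0,0,0,0]]]'; python3 -m creep '[[[0,0,0,0]]]'
```

```text
time_s: 14.4
tcp_pos: [0.5067, 0.0048, 0.0821]
tool_rot: [-3.141, 0.001, -3.031]
wrist_force: [0.7, -0.3, -1.6]
opening: 0.041
time_s: 14.48
tcp_pos: [0.5054, 0.0031, 0.0823]
tool_rot: [-3.141, 0.0, -3.034]
wrist_force: [-0.0, -0.7, -0.5]
opening: 0.0416
```

```bash
python3 -m creep '[[[18,15.5,0,0],[0,0,-20,0],[0,0,-15,0],[0,0,0,0],[0,0,0,0]]]'; python3 -c "
from h import *
s=sense();print(s['tcp_pos'],s['tool_rot'])"
```

```text
time_s: 14.9
tcp_pos: [0.5229, 0.0176, 0.0473]
tool_rot: [3.142, -0.001, -3.037]
wrist_force: [0.2, 0.2, -0.8]
opening: 0.0414
[0.52286827 0.01757369 0.04727023] [ 3.14151358e+00 -5.44746466e-04 -3.03654182e+00]
```

```bash
python3 -m creep '[[[13,2,0,0],[13,1.5,0,0],[11,1.2,-1,0],[0,0,-1,0],[0,0,0,0],[0,0,0,0]]]'; python3 -m creep '[[[3,0.3,0,0],[0,0,0,0],[0,0,0,0]]]'
```

```text
time_s: 15.4
tcp_pos: [0.5598, 0.0228, 0.0453]
tool_rot: [-3.141, 0.0, -3.036]
wrist_force: [-1.4, 1.4, -1.9]
opening: 0.0415
time_s: 15.65
tcp_pos: [0.5633, 0.0234, 0.0449]
tool_rot: [-3.142, 0.0, -3.035]
wrist_force: [0.2, -0.8, -0.7]
opening: 0.0413
```

```bash
python3 -m creep '[[[3,0.3,0,0],[0,0,0,0],[0,0,0,0]]]'; python3 -m creep '[[[0,0,-2,0],[0,0,-1,0],[0,0,0,0],[0,0,0,0]]]'
```

```text
time_s: 15.9
tcp_pos: [0.5636, 0.0238, 0.0437]
tool_rot: [3.14, -0.008, -3.035]
wrist_force: [-11.4, -2.5, 1.6]
opening: 0.0415
time_s: 16.23
tcp_pos: [0.5637, 0.0237, 0.0423]
tool_rot: [3.141, -0.007, -3.035]
wrist_force: [-18.0, -2.4, 18.2]
opening: 0.0411
```

Contact at bottom z ≈ 0.036 confirms the 20 mm packer. Releasing and going to cassette B.

```bash
python3 -m creep '[[[-1,0,1,0],[0,0,0,0],[0,0,0,0],[-10,-1,25,0],[-10,-30,40,-0.1],[-10,-40,40,-0.1],[0,-41,20,-0.1],[0,-41,0,0]]]' 0.5;  python3 -m creep '[[[0,-41,0,0],[0,-41,0,0],[0,-41,0,0],[0,-35,0,0],[0,-20,0,0],[0,0,0,0],[0,0,0,0]]]'; python3 loc.py w10.png .509 -.347 .012 .027 2.94
```

```text
time_s: 16.9
tcp_pos: [0.5414, -0.1106, 0.1521]
tool_rot: [-3.14, 0.008, 2.945]
wrist_force: [0.7, -0.6, 0.4]
opening: 0.0642
time_s: 17.48
tcp_pos: [0.5398, -0.2878, 0.1472]
tool_rot: [3.141, -0.0, 2.947]
wrist_force: [-0.4, 0.5, -0.2]
opening: 0.0639
plate [ 0.5085 -0.3464  2.9401] 0.051
tcp [ 0.54   -0.2867  0.1474] 2.9480789129200593 grasp [ 0.4821 -0.341 ] delta mm [-57.8671 -54.3388] dyaw -0.008011477889442897
```

View pics/w10.png

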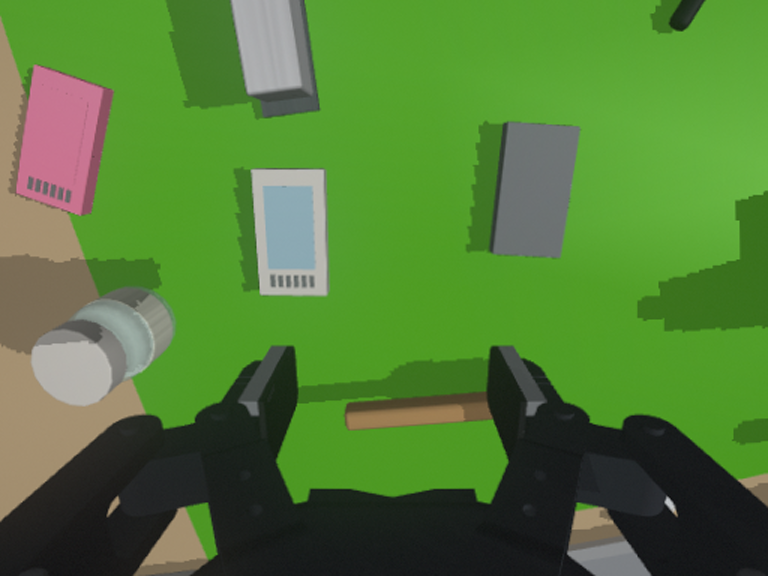

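```bash
python3 -m creep '[[[-29,-27,-10,-0.008],[-29,-27,-20,0],[0,0,-20,0],[0,0,0,0],[0,0,0,0]]]'; python3 loc.py w11.png .509 -.347 .012 .027 2.94
```

```text
time_s: 17.95
tcp_pos: [0.4841, -0.3382, 0.0989]
tool_rot: [3.141, -0.001, 2.941]
wrist_force: [0.9, 0.2, 0.5]
opening: 0.0638
plate [ 0.509  -0.3468  2.9365] 0.042
tcp [ 0.4848 -0.3385  0.0998] 2.9418939356238556 grasp [ 0.4826 -0.3413] delta mm [-2.155  -2.8018] dyaw -0.0054141999550876285
```

```bash
python3 -m creep '[[[-2,-3,-30,-0.005],[0,0,-40,0],[0,0,-15,0],[0,0,-10,0],[0,0,0,0]]]'; python3 -m creep '[[[0,0,0,0],[0,0,0,0],[0,0,0,0],[0,0,0,0]]]' -1; python3 -m creep '[[[0,0,30,0],[0,0,40,0],[0,0,40,0],[0,0,0,0]]]'
```

```text
time_s: 18.42
tcp_pos: [0.4823, -0.3415, 0.0033]
tool_rot: [3.141, -0.001, 2.937]
wrist_force: [0.2, 0.2, -0.5]
opening: 0.0641
time_s: 18.75
tcp_pos: [0.483, -0.3432, 0.0064]
tool_rot: [-3.14, 0.004, 2.935]
wrist_force: [0.5, 2.0, 4.1]
opening: 0.0417
time_s: 19.08
tcp_pos: [0.4846, -0.3452, 0.1236]
tool_rot: [-3.132, 0.013, 2.936]
wrist_force: [0.3, -1.0, 1.0]
opening: 0.0414
```

```bash
python3 -m creep '[[[0,41,0,0.1],[0,41,0,0.1],[0,41,0,0.1],[6,41,0,0.01],[6,41,0,0],[6,41,0,0],[6,41,0,0],[6,41,0,0]]]'; python3 -m creep '[[[6,34,0,0],[3,0,-10,0],[0,0,-20,0],[0,0,0,0],[0,0,0,0]]]';python3 -c "
from h import *
s=sense();print(s['tcp_pos'],s['tool_rot'])"
```

```text
time_s: 19.75
tcp_pos: [0.5122, -0.0126, 0.1155]
tool_rot: [-3.14, 0.003, -3.038]
wrist_force: [0.7, 0.2, -0.5]
opening: 0.0417
time_s: 20.17
tcp_pos: [0.5207, 0.0193, 0.0844]
tool_rot: [-3.142, -0.0, -3.038]
wrist_force: [0.4, -0.1, 0.0]
opening: 0.0413
[0.52067995 0.01930092 0.08436723] [-3.14156161e+00 -1.51215070e-04 -3.03812187e+00]
```

```bash
python3 -m creep '[[[0,-1,-16,0.003],[0,0,-10,0],[0,0,0,0],[0,0,0,0]]]'; python3 -m creep '[[[13,1.5,0,0],[13,1.4,0,0],[13,1.3,0,0],[0,0,-1,0],[0,0,0,0],[0,0,0,0]]]'; python3 -m creep '[[[3,0.3,0,0],[0,0,0,0],[0,0,0,0]]]'
```

```text
time_s: 20.5
tcp_pos: [0.5208, 0.0181, 0.0583]
tool_rot: [3.142, -0.0, -3.036]
wrist_force: [0.2, -0.0, 0.3]
opening: 0.0413
time_s: 21.0
tcp_pos: [0.5592, 0.0226, 0.0572]
tool_rot: [3.142, -0.0, -3.035]
wrist_force: [-0.9, 0.7, -0.2]
opening: 0.0412
time_s: 21.25
tcp_pos: [0.5626, 0.0229, 0.057]
tool_rot: [-3.142, 0.0, -3.035]
wrist_force: [0.2, 0.4, -0.0]
opening: 0.0416
```

```bash
python3 -m creep '[[[3,0.3,0,0],[0,0,0,0],[0,0,0,0]]]'; python3 -m creep '[[[0,0,-2,0],[0,0,-1,0],[0,0,0,0],[0,0,0,0]]]'; python3 -m creep '[[[-1,0,1,0],[0,0,0,0],[0,0,0,0],[-10,-1,25,0],[-10,0,40,0],[0,0,30,0],[0,0,0,0]]]' 0.5; python3 f3.py w12.png
```

```text
time_s: 21.5
tcp_pos: [0.5641, 0.0233, 0.0562]
tool_rot: [3.141, -0.005, -3.035]
wrist_force: [-6.5, -1.8, 1.0]
opening: 0.0411
time_s: 21.83
tcp_pos: [0.5642, 0.0233, 0.0545]
tool_rot: [3.141, -0.004, -3.035]
wrist_force: [-10.5, -1.0, 11.0]
opening: 0.0413
time_s: 22.42
tcp_pos: [0.5472, 0.0219, 0.1559]
tool_rot: [-3.139, 0.01, -3.035]
wrist_force: [1.2, 0.4, 1.2]
opening: 0.064
[0.4755 0.0139 0.2976] [2.8468 0.0023 1.6779] [0.5462 0.022  0.1528]
```

View pics/w12.png

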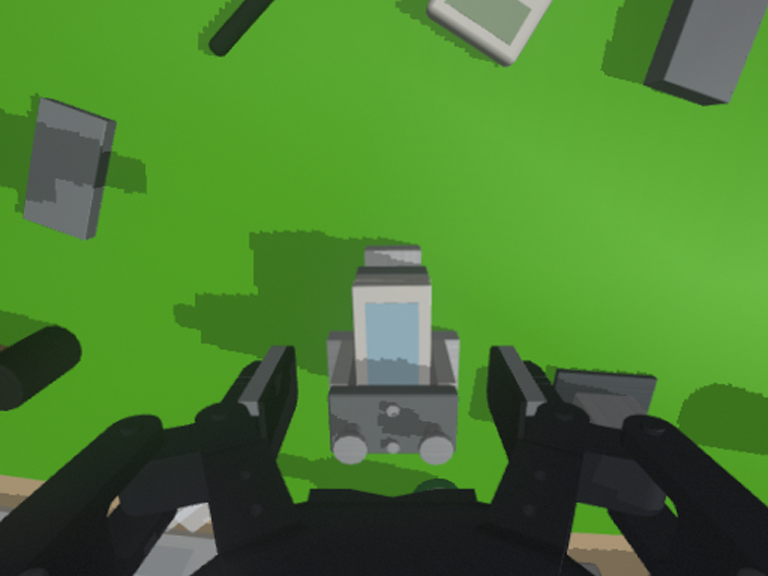

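Two cassettes are in, stacked square. Now cassette C.

```bash
python3 -m creep '[[[-18,40,0,-0.12],[-18,40,0,-0.12],[-18,40,0,-0.12],[-18,40,0,0],[-18,40,0,0],[-18,40,0,0],[-15,40,0,0],[0,0,0,0]]]'; python3 -m creep '[[[0,0,0,0]]]';  python3 loc.py w13.png .389 .330 .012 .027 2.87
```

```text
time_s: 23.13
tcp_pos: [0.4265, 0.2897, 0.1487]
tool_rot: [3.141, -0.002, 2.909]
wrist_force: [-0.3, -0.3, -0.2]
opening: 0.064
time_s: 23.22
tcp_pos: [0.4287, 0.286, 0.1487]
tool_rot: [-3.141, -0.001, 2.907]
wrist_force: [1.2, -0.4, 0.7]
opening: 0.0641
plate [0.3888 0.3302 2.8789] 0.043
tcp [0.4294 0.2847 0.1488] 2.9046541680244027 grasp [0.3627 0.3372] delta mm [-66.6706  52.4431] dyaw -0.02576133185630214
```

View pics/w13.png

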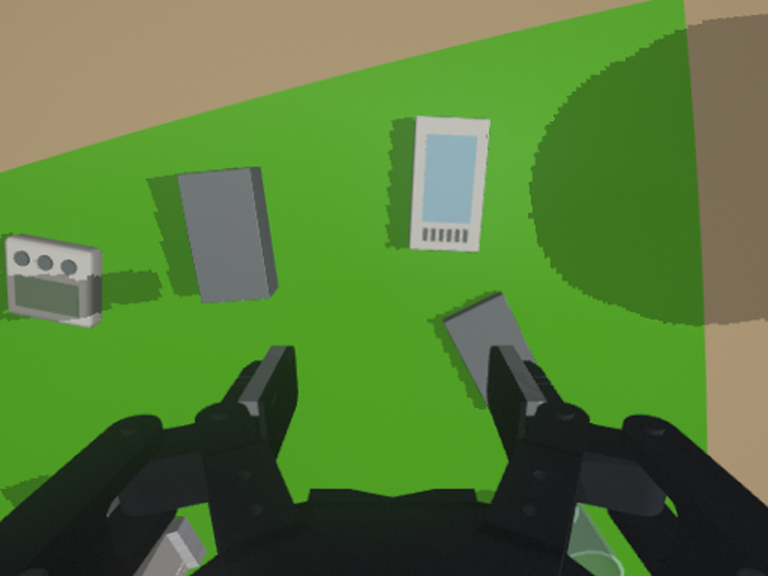

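```bash
python3 -m creep '[[[-33,26,0,-0.026],[-34,26,-20,0],[0,0,-35,0],[0,0,0,0],[0,0,0,0]]]'; python3 loc.py w14.png .389 .330 .012 .027 2.87
```

```text
time_s: 23.68
tcp_pos: [0.3674, 0.332, 0.0965]
tool_rot: [-3.139, -0.002, 2.876]
wrist_force: [0.3, -0.2, 1.3]
opening: 0.0643
plate [0.3897 0.33   2.8722] 0.038
tcp [0.3685 0.3324 0.0979] 2.8751261822856367 grasp [0.3636 0.3372] delta mm [-4.8422  4.8325] dyaw -0.002928119566143028
```

```bash
python3 -m creep '[[[-5,5,-30,-0.003],[0,0,-40,0],[0,0,-14,0],[0,0,-10,0],[0,0,0,0],[0,0,0,0]]]'; python3 -m creep '[[[0,0,0,0],[0,0,0,0],[0,0,0,0],[0,0,0,0]]]' -1; python3 -m creep '[[[0,0,30,0],[0,0,40,0],[0,0,40,0],[0,0,0,0]]]'
```

```text
time_s: 24.23
tcp_pos: [0.3636, 0.3383, 0.0045]
tool_rot: [3.14, 0.002, 2.873]
wrist_force: [-0.1, 0.3, -0.3]
opening: 0.0641
time_s: 24.57
tcp_pos: [0.3633, 0.3387, 0.0052]
tool_rot: [3.139, 0.003, 2.874]
wrist_force: [-1.1, -3.3, 9.5]
opening: 0.0418
time_s: 24.9
tcp_pos: [0.3651, 0.3402, 0.121]
tool_rot: [3.132, 0.01, 2.874]
wrist_force: [0.1, 0.5, 0.9]
opening: 0.0417
```

```bash
python3 -m creep '[[[19,-40,0,0.12],[19,-40,0,0.12],[19,-40,0,0.12],[19,-40,0,0.014],[19,-40,0,0],[19,-40,0,0],[19,-40,0,0],[0,0,0,0]]]'; python3 -m creep '[[[0,0,0,0],[0,0,0,0]]]'
```

```text
time_s: 25.57
tcp_pos: [0.4844, 0.083, 0.1142]
tool_rot: [-3.14, 0.004, -3.085]
wrist_force: [-0.8, 0.1, 0.6]
opening: 0.0419
time_s: 25.73
tcp_pos: [0.4812, 0.0889, 0.1136]
tool_rot: [3.141, 0.0, -3.079]
wrist_force: [0.1, 0.2, -0.5]
opening: 0.0416
```

```bash
python3 -m creep '[[[20,-35,0,0.044],[20,-35,-10,0],[0,0,-18,0],[0,0,0,0],[0,0,0,0],[0,0,0,0]]]'; python3 -c "
from h import *
s=sense();print(s['tcp_pos'],s['tool_rot'])"
```

```text
time_s: 26.23
tcp_pos: [0.521, 0.0203, 0.0861]
tool_rot: [3.142, 0.0, -3.033]
wrist_force: [0.5, 1.1, -1.4]
opening: 0.0415
[0.52103791 0.02025885 0.08609932] [ 3.14155239e+00  4.93292762e-04 -3.03266017e+00]
```

```bash
python3 -m creep '[[[0,-2,-12,-0.003],[0,0,-7,0],[0,0,0,0],[0,0,0,0],[0,0,0,0]]]'; python3 -c "
from h import *
s=sense();print(s['tcp_pos'],s['tool_rot'])"
```

```text
time_s: 26.65
tcp_pos: [0.5215, 0.0171, 0.0669]
tool_rot: [-3.141, 0.001, -3.037]
wrist_force: [-0.6, -0.2, -0.6]
opening: 0.0417
[0.52148244 0.01711244 0.06691037] [-3.14139949e+00  7.65520076e-04 -3.03720624e+00]
```

```bash
python3 -m creep '[[[7,2,0,0.002],[7,0.8,0,0],[0,0,0,0],[0,0,0,0]]]'; python3 -m creep '[[[10,1.1,0,0],[0,0,0,0]]]'; python3 -m creep '[[[10,1.1,0,0],[0,0,0,0],[0,0,0,0]]]'
```

```text
time_s: 26.98
tcp_pos: [0.5357, 0.0196, 0.0663]
tool_rot: [-3.141, 0.0, -3.036]
wrist_force: [0.4, -0.7, -0.9]
opening: 0.0413
time_s: 27.15
tcp_pos: [0.5462, 0.0206, 0.0664]
tool_rot: [-3.141, 0.001, -3.036]
wrist_force: [0.9, 0.1, -0.6]
opening: 0.0418
time_s: 27.4
tcp_pos: [0.555, 0.0217, 0.0661]
tool_rot: [3.142, -0.0, -3.036]
wrist_force: [0.7, 0.6, 0.7]
opening: 0.0414
```

```bash
python3 -m creep '[[[6,0.7,0,0],[0,0,0,0],[0,0,0,0]]]'; python3 -m creep '[[[3,0.3,0,0],[0,0,0,0],[0,0,0,0]]]'; python3 -m creep '[[[2,0.2,0,0],[0,0,0,0],[0,0,0,0]]]'; python3 -m creep '[[[0,0,-1,0],[0,0,0,0],[0,0,0,0]]]'
```

```text
time_s: 27.65
tcp_pos: [0.5613, 0.0224, 0.0662]
tool_rot: [-3.142, 0.0, -3.036]
wrist_force: [0.5, -0.7, -0.5]
opening: 0.0415
time_s: 27.9
tcp_pos: [0.563, 0.0226, 0.0658]
tool_rot: [3.141, -0.004, -3.036]
wrist_force: [-6.1, -0.9, 0.9]
opening: 0.0417
time_s: 28.15
tcp_pos: [0.5632, 0.0226, 0.0654]
tool_rot: [3.141, -0.009, -3.035]
wrist_force: [-15.2, -4.5, 4.2]
opening: 0.0418
time_s: 28.4
tcp_pos: [0.5632, 0.0226, 0.0653]
tool_rot: [3.141, -0.009, -3.035]
wrist_force: [-18.1, -3.6, 13.0]
opening: 0.0413
```

```bash
python3 -m creep '[[[-2,0,0,0],[0,0,0,0],[0,0,0,0],[-10,-1,25,0],[-20,-2,40,0],[-30,0,30,0],[-20,0,0,0],[0,0,0,0]]]' 0.5
python3 - <<'E'
from h import *
d=grab_frame("wrist"); save(d,"w15.png",(180,150,340,270),5)
d=grab_frame("side"); save(d,"s15.png",(180,150,300,270),5)
E
```

```text
time_s: 29.07
tcp_pos: [0.4845, 0.0203, 0.1587]
tool_rot: [-3.141, 0.002, -3.036]
wrist_force: [0.3, 0.1, -0.3]
opening: 0.0643
```

View pics/w15.png

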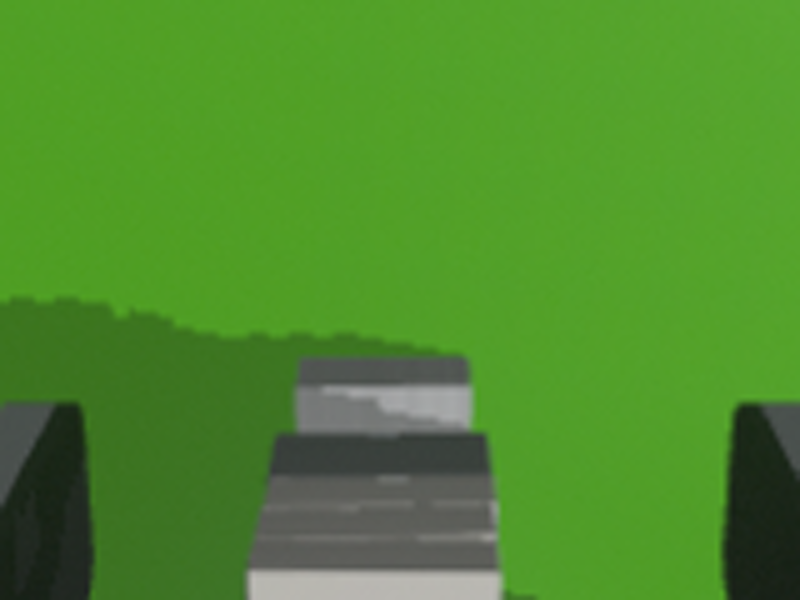

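View pics/s15.png

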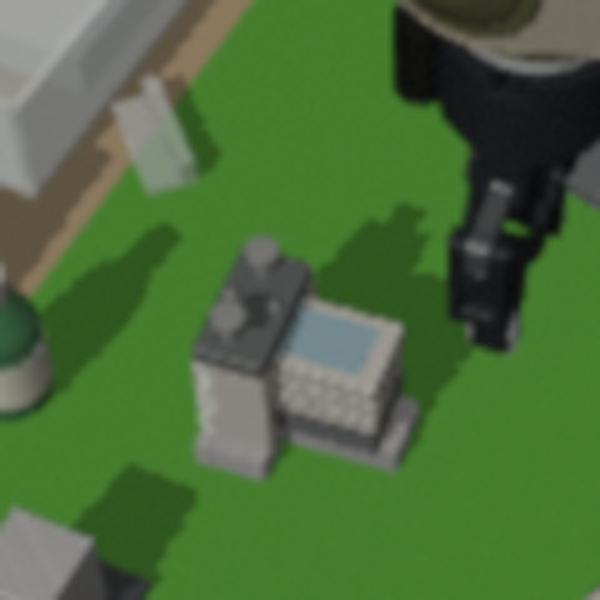

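Thin light edges suggest 1–2 mm steps between the plates. I'll push the whole stack front flush to the stop with the shut fingers.

```bash
python3 -m creep '[[[15,-1,0,0],[13,-0.5,-20,0],[0,0,-40,0],[0,0,-40,0],[0,0,-35,0],[0,0,0,0],[0,0,0,0],[0,0,0,0]]]' -1; python3 -m creep '[[[8,1,0,0],[0,0,0,0],[0,0,0,0]]]';  python3 -m creep '[[[8,1,0,0],[0,0,0,0],[0,0,0,0]]]'
```

```text
time_s: 29.83
tcp_pos: [0.5157, 0.0183, 0.0235]
tool_rot: [-3.141, 0.002, -3.036]
wrist_force: [0.9, 0.3, 0.8]
opening: 0.0
time_s: 30.08
tcp_pos: [0.5235, 0.0195, 0.0234]
tool_rot: [-3.141, 0.003, -3.036]
wrist_force: [0.6, -0.0, -0.5]
opening: 0.0001
time_s: 30.33
tcp_pos: [0.5306, 0.0206, 0.0222]
tool_rot: [-3.141, 0.001, -3.036]
wrist_force: [1.2, 0.1, 1.2]
opening: -0.0001
```

```bash
for i in 1; do python3 -m creep '[[[5,0.5,0,0],[0,0,0,0],[0,0,0,0]]]';  python3 -m creep '[[[3,0.3,0,0],[0,0,0,0],[0,0,0,0]]]'; python3 -m creep '[[[3,0.3,0,0],[0,0,0,0],[0,0,0,0]]]'; done
```

```text
time_s: 30.58
tcp_pos: [0.5353, 0.0211, 0.0219]
tool_rot: [-3.142, -0.0, -3.036]
wrist_force: [-0.6, -0.9, -0.8]
opening: 0.0001
time_s: 30.83
tcp_pos: [0.5359, 0.0214, 0.0209]
tool_rot: [3.141, -0.006, -3.036]
wrist_force: [-9.0, -2.9, -0.1]
opening: 0.0001
time_s: 31.08
tcp_pos: [0.5356, 0.022, 0.0195]
tool_rot: [3.139, -0.015, -3.035]
wrist_force: [-21.9, -3.9, -0.6]
opening: 0.0002
```

```bash
python3 -m creep '[[[-5,-0.5,0,0],[0,0,20,0],[0,0,0,0],[5,0.5,0,0],[0,0,0,0],[0,0,0,0]]]'; python3 -m creep '[[[2,0.2,0,0],[0,0,0,0],[0,0,0,0]]]'; python3 -m creep '[[[-5,-0.5,0,0],[0,0,13,0],[0,0,0,0],[5,0.5,0,0],[0,0,0,0],[0,0,0,0]]]';  python3 -m creep '[[[2,0.2,0,0],[0,0,0,0],[0,0,0,0]]]'
```

```text
time_s: 31.58
tcp_pos: [0.5384, 0.0217, 0.0414]
tool_rot: [3.141, -0.008, -3.035]
wrist_force: [-17.2, -1.7, 13.1]
opening: 0.0
time_s: 31.83
tcp_pos: [0.5384, 0.0218, 0.0413]
tool_rot: [3.14, -0.013, -3.035]
wrist_force: [-30.9, -4.6, 22.9]
opening: -0.0
time_s: 32.33
tcp_pos: [0.5386, 0.0218, 0.0542]
tool_rot: [3.14, -0.013, -3.035]
wrist_force: [-29.6, -5.0, 22.5]
opening: -0.0001
time_s: 32.58
tcp_pos: [0.5386, 0.0218, 0.0542]
tool_rot: [3.14, -0.019, -3.034]
wrist_force: [-40.7, -7.0, 31.5]
opening: -0.0002
```

```bash
python3 -m creep '[[[-6,-0.6,0,0],[-10,0,20,0],[-20,0,30,0],[-20,0,41,0],[-20,0,10,0],[0,0,0,0],[0,0,0,0]]]' 0.5
python3 - <<'E'
from h import *
d=grab_frame("wrist"); save(d,"w16.png",(180,150,340,270),5); print(d["origin"])
E
```

```text
time_s: 33.17
tcp_pos: [0.4713, 0.0214, 0.1526]
tool_rot: [-3.141, 0.002, -3.036]
wrist_force: [-0.4, -0.3, 1.0]
opening: 0.0641
[0.40081076 0.01331648 0.29478089]
```

View pics/w16.png

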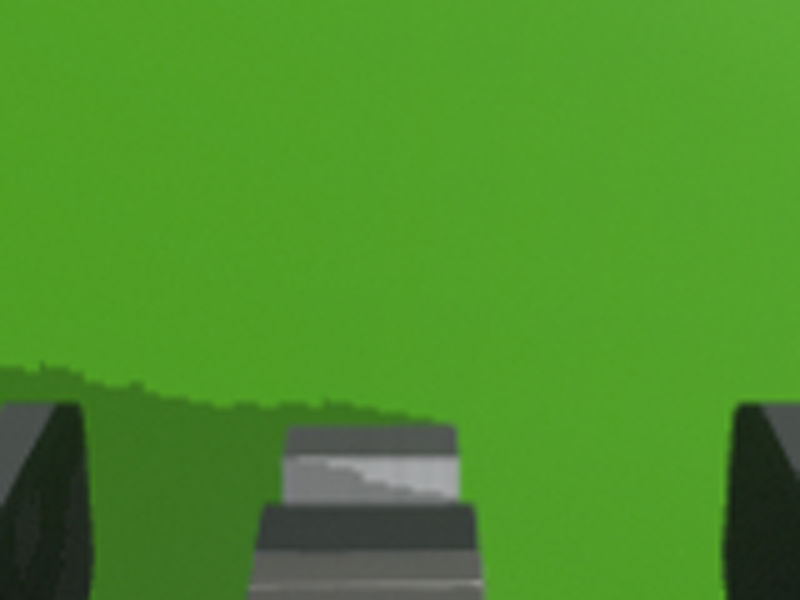

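Run:
```python
from h import *
np.set_printoptions(precision=4,suppress=True)
d=grab_frame("wrist")
c,s=np.cos(.107),np.sin(.107)
for u,v,z,n in [(370,456,.016,"bed"),(370,505,.016,"pk bottom"),(365,549,.036,"pk top/c1 bottom"),(365,583,.048,"c1 top")]:
    p=onz(d,[[180+(u+.5)/5-.5,150+(v+.5)/5-.5]],z)[0]; q=p-[.5895,.0264,0]
    print(n,p,1000*(c*q[0]+s*q[1]),1000*(-s*q[0]+c*q[1]))
```

```text
bed [0.5394 0.0205 0.016 ] -50.45334775771509 -0.4828743114150581
pk bottom [0.5504 0.0216 0.016 ] -39.373532798741714 -0.5753955265854118
pk top/c1 bottom [0.5492 0.021  0.036 ] -40.67498634948469 -1.0668260546946438
c1 top [0.5493 0.0213 0.048 ] -40.473928328254836 -0.7567000814374105
```

The packed stack fronts sit at press x = −40 ±0.7 mm, which is fully home. Now packer_24 (P2).

```bash
python3 -m creep '[[[-10,40,0,-0.12],[-10,40,0,-0.12],[-10,40,0,0],[-10,35,0,0],[0,0,0,0],[0,0,0,0],[0,0,0,0]]]'; python3 loc.py w17.png .3865 .190 .024 0 2.99
```

```text
time_s: 33.85
tcp_pos: [0.4338, 0.1679, 0.1516]
tool_rot: [-3.141, -0.001, 3.033]
wrist_force: [-0.2, -0.2, -0.2]
opening: 0.0643
plate [0.3864 0.1914 2.9838] 0.056
tcp [0.4339 0.1674 0.1517] 3.0320834924478035 grasp [0.3864 0.1914] delta mm [-47.491   23.9928] dyaw -0.04825031207614794
```

View pics/w17.png

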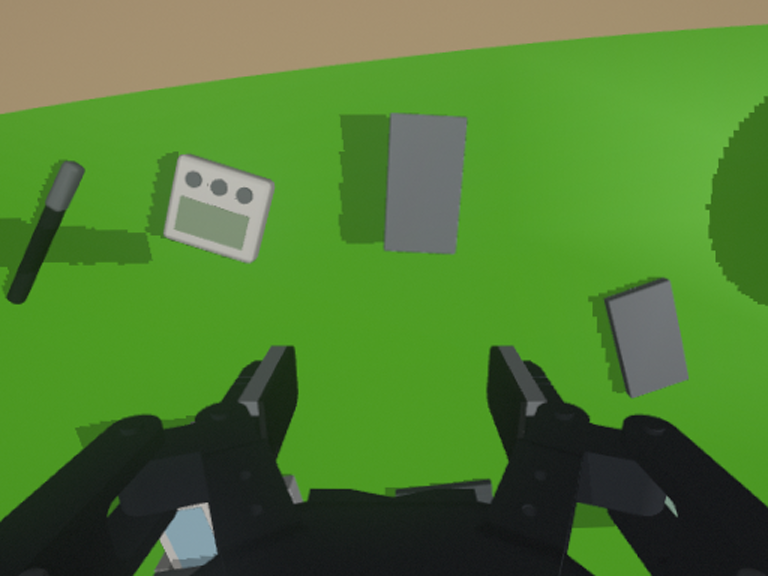

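```bash
python3 -m creep '[[[-24,12,0,-0.048],[-24,12,-30,0],[0,0,-30,0],[0,0,-30,0],[0,0,-10,0],[0,0,0,0],[0,0,0,0]]]'; python3 -c "
from h import *
s=sense();print(s['tcp_pos'],s['tool_rot'])"
```

```text
time_s: 34.48
tcp_pos: [0.386, 0.1913, 0.0523]
tool_rot: [-3.141, -0.001, 2.983]
wrist_force: [0.6, -0.8, 0.3]
opening: 0.0637
[0.38596236 0.19129224 0.05233752] [-3.14129764e+00 -6.68424646e-04  2.98326768e+00]
```

```bash
python3 -m creep '[[[0,0,-30,0],[0,0,-14,0],[0,0,0,0]]]'; python3 -m creep '[[[0,0,0,0],[0,0,0,0],[0,0,0,0],[0,0,0,0]]]' -1; python3 -m creep '[[[0,0,30,0],[0,0,40,0],[0,0,40,0],[0,-20,40,0],[0,-40,10,0],[0,-40,0,0],[0,-40,0,0],[0,0,0,0]]]'
```

```text
time_s: 34.73
tcp_pos: [0.3851, 0.1914, 0.0074]
tool_rot: [-3.141, -0.002, 2.984]
wrist_force: [-0.9, 1.3, 0.2]
opening: 0.0638
time_s: 35.07
tcp_pos: [0.3866, 0.1921, 0.0101]
tool_rot: [3.141, 0.003, 2.985]
wrist_force: [-0.8, -1.5, 6.5]
opening: 0.0423
time_s: 35.73
tcp_pos: [0.386, 0.048, 0.1672]
tool_rot: [-3.14, 0.004, 2.978]
wrist_force: [0.5, 1.4, -0.5]
opening: 0.0423
```

```bash
python3 -m creep '[[[10,-41,5,0.02],[10,-41,5,0.02],[10,-41,5,0.02],[10,-41,5,0],[10,-41,5,0],[10,-41,0,0],[10,-41,0,0],[10,-30,0,0]]]'; python3 -m creep '[[[0,0,0,0],[0,0,0,0]]]'
python3 - <<'E'
from h import *
d=grab_frame("wrist"); save(d,"w18.png",scale=1.5); np.savez("w18.npz",**{k:np.array(v) for k,v in d.items()}); s=sense(); print(d["origin"],s["tcp_pos"],s["tool_rot"])
for r in pinpoint(d,"plinth"): print(r["score"],r["position"],onz(d,[r["position"]],0))
E
```

```text
time_s: 36.4
tcp_pos: [0.4643, -0.2616, 0.1914]
tool_rot: [-3.14, 0.002, 3.043]
wrist_force: [0.9, 0.3, -1.2]
opening: 0.0422
time_s: 36.57
tcp_pos: [0.4642, -0.2594, 0.1906]
tool_rot: [-3.141, 0.0, 3.043]
wrist_force: [-0.5, -0.2, -0.8]
opening: 0.0426
[ 0.39387586 -0.25309664  0.33297516] [ 0.46409172 -0.2582942   0.19070623] [3.14153696e+00 2.81057572e-04 3.04449899e+00]
0.78 [191.5, 101.1] [[ 0.38861312 -0.32696171  0.        ]]
0.19 [258.3, 234.7] [[ 0.55019244 -0.27162078  0.        ]]
```

View pics/w18.png

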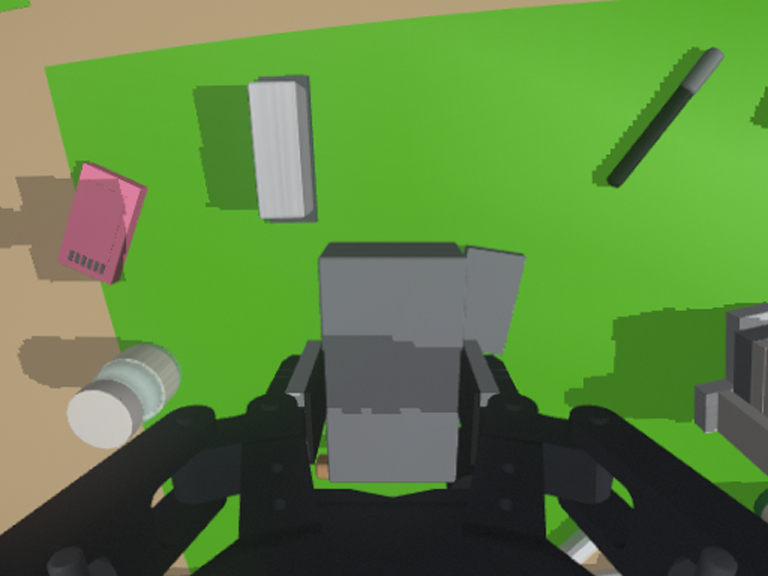

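Run:
```python
from h import *
d=dict(np.load("w18.npz")); save(d,"w18c.png",(155,40,220,155),5)
```

```text
(no output)
```

View pics/w18c.png

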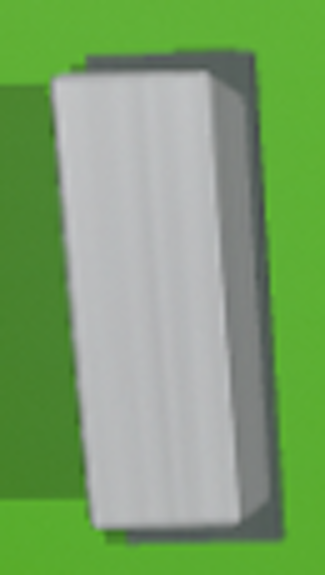

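Run:
```python
from h import *
from scipy.optimize import least_squares
np.set_printoptions(precision=4,suppress=True)
d=dict(np.load("w18.npz"))
# image up = tool+x = world -x ; image right = world +y
mp=np.array([(-42,-15,40,52,76),(-42,15,40,211,72),(42,15,40,241,525),(42,-15,40,94,528),(-50,17,4,254,53),(50,17,4,284,540)],float)
px=(mp[:,3:]+.5)/5-.5+[155,40]
def T(p):
    c,s=np.cos(p[2]),np.sin(p[2]); m=mp[:,:3]/1000
    return np.c_[p[0]+c*m[:,0]-s*m[:,1],p[1]+s*m[:,0]+c*m[:,1],m[:,2]]
f=lambda p:(proj(d,T(p))-px).ravel()
r=least_squares(f,[.39,-.33,0]); print(r.x); print(r.fun.reshape(-1,2))
```

```text
[ 0.3887 -0.3248 -0.0793]
[[-0.6631 -0.5227]
 [ 0.3283 -0.8189]
 [ 0.4609  0.8319]
 [-0.6679  0.9193]
 [ 0.3649 -0.3235]
 [ 0.2121  0.1789]]
```

```bash
python3 -m creep '[[[8,-33,0,0.018],[8,-33,0,0],[0,0,0,0],[0,0,0,0],[0,0,0,0]]]'
python3 - <<'E'
from h import *
d=grab_frame("wrist"); save(d,"w19.png",(215,40,295,160),5); np.savez("w19.npz",**{k:np.array(v) for k,v in d.items()}); s=sense(); print(d["origin"],s["tcp_pos"],s["tool_rot"])
E
```

```text
time_s: 37.08
tcp_pos: [0.4802, -0.3232, 0.1905]
tool_rot: [3.141, -0.0, 3.064]
wrist_force: [-0.1, -0.4, -1.6]
opening: 0.0423
[ 0.4098108  -0.31837855  0.33286392] [ 0.48021826 -0.32306178  0.19060196] [3.14136964e+00 3.66601072e-05 3.06430231e+00]
```

View pics/w19.png

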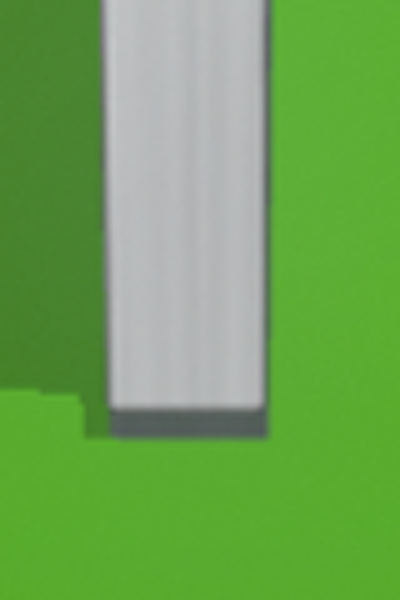

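Run:
```python
from h import *
d=dict(np.load("w19.npz")); save(d,"w19b.png",(215,0,295,60),7)
np.set_printoptions(precision=4,suppress=True)
px=(np.array([(108,408),(265,405)])+.5)/5-.5+[215,40]
P=onz(d,px,.04);print(P,P.mean(0),P[1]-P[0])
px=(np.array([(103,0),(266,0)])+.5)/5-.5+[215,40]
P=onz(d,px,.04);print(P,P.mean(0),P[1]-P[0])
```

```text
[[ 0.4283 -0.3432  0.04  ]
 [ 0.43   -0.3134  0.04  ]] [ 0.4292 -0.3283  0.04  ] [0.0018 0.0298 0.    ]
[[ 0.3565 -0.3371  0.04  ]
 [ 0.3587 -0.3081  0.04  ]] [ 0.3576 -0.3226  0.04  ] [0.0023 0.0291 0.    ]
```

View pics/w19b.png

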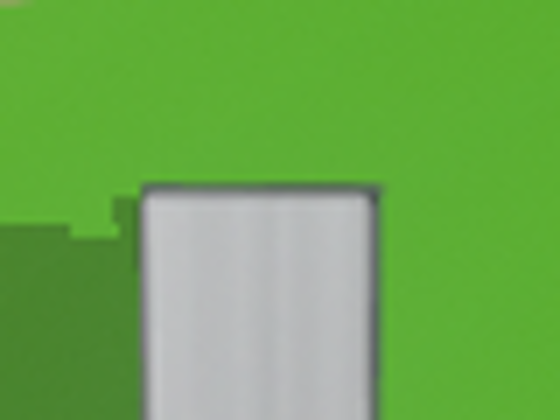

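Run:
```python
from h import *
np.set_printoptions(precision=4,suppress=True)
d=dict(np.load("w19.npz"))
a=(np.array([(143,190),(376,188)])+.5)/7-.5+[215,0]
b=(np.array([(108,408),(265,405)])+.5)/5-.5+[215,40]
A=onz(d,a,.04);B=onz(d,b,.04);print(A,B); c=(A.mean(0)+B.mean(0))/2; v=B.mean(0)-A.mean(0)
print(c,np.linalg.norm(v),np.arctan2(v[1],v[0]))
```

```text
[[ 0.3458 -0.3363  0.04  ]
 [ 0.3479 -0.3068  0.04  ]] [[ 0.4283 -0.3432  0.04  ]
 [ 0.43   -0.3134  0.04  ]]
[ 0.388  -0.3249  0.04  ] 0.08260769426891719 -0.08161316547640475
```

Run:
```python
from h import *
np.set_printoptions(precision=4,suppress=True)
d=dict(np.load("w19.npz")); save(d,"w19d.png",(190,150,330,250),5)
P=proj(d,[[.4802-.04*.997,-.3231+.04*.077,.205],[.4802-.04*.997,-.3231+.04*.077,.1811]]);print((P-[190,150]+.5)*5-.5)
```

```text
[[363.9101 111.7414]
 [362.669   57.3017]]
```

View pics/w19d.png

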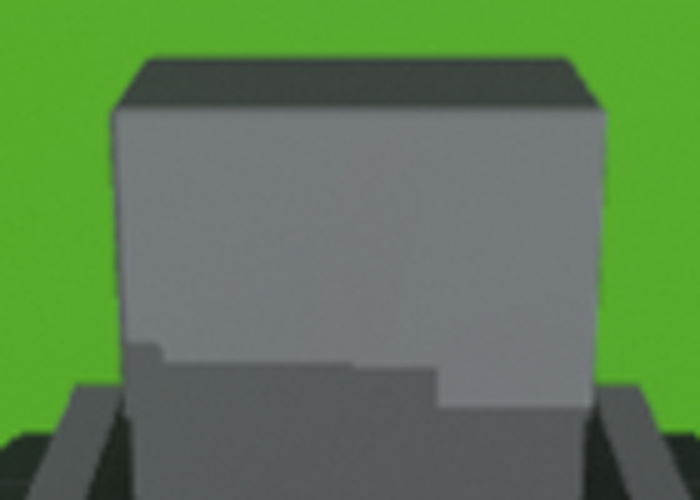

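Held plate is centred and 24 mm is confirmed (front edge within 1 px of the prediction). Placing it on the plinth.

```bash
python3 -m creep '[[[-31,-0.6,0,-0.003],[-31,-0.6,-20,0],[-30,-0.6,-35,0],[0,0,-40,0],[0,0,-20,0],[0,0,0,0],[0,0,0,0]]]'; python3 -c "
from h import *
s=sense();print(s['tcp_pos'],s['tool_rot'])"
```

```text
time_s: 37.72
tcp_pos: [0.3913, -0.3255, 0.0791]
tool_rot: [3.141, -0.0, 3.061]
wrist_force: [0.3, -0.0, -1.0]
opening: 0.0426
[ 0.39129574 -0.32552065  0.07913918] [ 3.14120506e+00 -2.49236759e-04  3.06099875e+00]
```

```bash
python3 -m creep '[[[-3,0.5,-10,0],[0,0,-14,0],[0,0,0,0],[0,0,0,0]]]'; python3 -m creep '[[[0,0,-3,0],[0,0,0,0],[0,0,0,0]]]';python3 -m creep '[[[0,0,-2,0],[0,0,0,0],[0,0,0,0]]]'
```

```text
time_s: 38.05
tcp_pos: [0.3888, -0.326, 0.0561]
tool_rot: [-3.14, 0.001, 3.061]
wrist_force: [-0.3, 0.2, -1.5]
opening: 0.0426
time_s: 38.3
tcp_pos: [0.3884, -0.326, 0.0522]
tool_rot: [-3.141, 0.001, 3.06]
wrist_force: [-1.0, -0.1, -1.7]
opening: 0.0427
time_s: 38.55
tcp_pos: [0.3884, -0.3261, 0.0501]
tool_rot: [-3.141, 0.001, 3.06]
wrist_force: [-0.9, 0.4, 5.3]
opening: 0.0422
```

```bash
python3 -m creep '[[[0,1,1,0],[0,0,0,0]]]'; python3 -m creep '[[[0,0,0,0],[0,0,0,0],[0,0,0,0],[0,0,30,0],[20,20,40,0],[25,40,40,0],[25,20,10,0],[0,0,0,0]]]' 0.5
python3 - <<'E'
from h import *
np.set_printoptions(precision=4,suppress=True)
d=grab_frame("wrist"); save(d,"w20.png",scale=1.5); s=sense(); print(s["tcp_pos"],s["tool_rot"])
np.savez("w20.npz",**{k:np.array(v) for k,v in d.items()})
E
```

```text
time_s: 38.72
tcp_pos: [0.388, -0.3246, 0.0505]
tool_rot: [3.141, -0.0, 3.06]
wrist_force: [-0.1, -0.4, -1.5]
opening: 0.0423
time_s: 39.38
tcp_pos: [0.4504, -0.2586, 0.1545]
tool_rot: [-3.139, 0.005, 3.064]
wrist_force: [0.3, 0.0, 0.1]
opening: 0.0641
[ 0.4486 -0.2597  0.1527] [-3.1399  0.0023  3.0634]
```

View pics/w20.png

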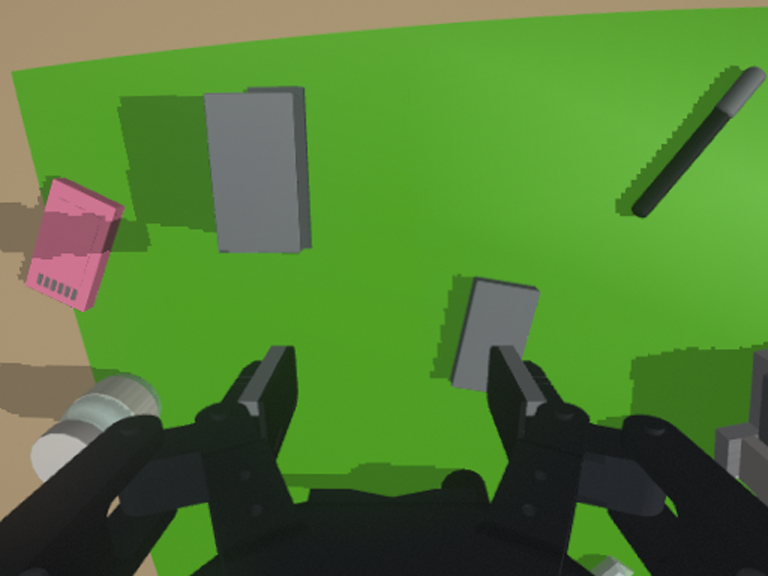

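packer_24 lies on the plinth at (255,170). Now P1 (packer_12) at (500,330).

```bash
python3 -m creep '[[[30,20,0,-0.08],[30,20,0,-0.08],[30,20,0,0],[0,0,0,0],[0,0,0,0]]]'; python3 loc.py w21.png .5115 -.194 .012 0 2.9
python3 - <<'E'
from h import *
np.set_printoptions(precision=4,suppress=True)
d=dict(np.load("w20.npz"))
q=(np.array([(205,94),(293,93),(299,252),(220,251)])+.5)/1.5-.5
P=onz(d,q,.064); print(P,P.mean(0),np.linalg.norm(P[0]-P[3]),np.linalg.norm(P[0]-P[1]))
E
```

```text
time_s: 39.85
tcp_pos: [0.537, -0.2004, 0.1503]
tool_rot: [3.141, -0.002, 2.902]
wrist_force: [0.7, -0.0, -0.4]
opening: 0.0639
plate [ 0.5123 -0.1938  2.8962] 0.055
tcp [ 0.5363 -0.2011  0.1505] 2.900346949979034 grasp [ 0.5123 -0.1938] delta mm [-23.9384   7.2885] dyaw -0.004124554916591361
[[ 0.3471 -0.3422  0.064 ]
 [ 0.3506 -0.2993  0.064 ]
 [ 0.4289 -0.3067  0.064 ]
 [ 0.425  -0.3486  0.064 ]] [ 0.3879 -0.3242  0.064 ] 0.07812969349625368 0.04305420881523192
```

View pics/w21.png

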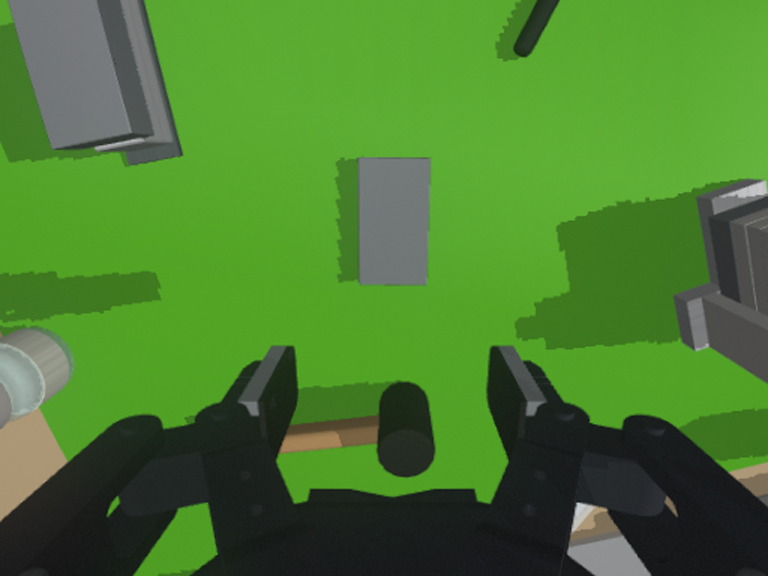

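```bash
python3 -m creep '[[[-12,4,0,-0.004],[-12,3.3,-30,0],[0,0,-30,0],[0,0,-30,0],[0,0,-20,0],[0,0,0,0],[0,0,0,0]]]'; python3 -c "
from h import *
s=sense();print(s['tcp_pos'],s['tool_rot'])"
```

```text
time_s: 40.48
tcp_pos: [0.5119, -0.1943, 0.0414]
tool_rot: [3.141, -0.002, 2.895]
wrist_force: [0.9, -0.4, 0.4]
opening: 0.0639
[ 0.51192134 -0.19431441  0.04135331] [ 3.1411741e+00 -1.6949801e-03  2.8945060e+00]
```

```bash
python3 -m creep '[[[0,0.5,-25,0],[0,0,-11,0],[0,0,0,0]]]'; python3 -m creep '[[[0,0,0,0],[0,0,0,0],[0,0,0,0],[0,0,0,0]]]' -1; python3 -m creep '[[[0,0,30,0],[0,0,40,0],[0,-30,30,0.08],[-10,-30,20,0.085],[-10,-30,0,0],[-10,-30,0,0],[0,0,0,0],[0,0,0,0]]]';python3 f3.py w22.png
```

```text
time_s: 40.73
tcp_pos: [0.512, -0.193, 0.0046]
tool_rot: [3.141, -0.002, 2.895]
wrist_force: [-0.6, 0.7, 0.9]
opening: 0.0643
time_s: 41.07
tcp_pos: [0.5135, -0.1936, 0.0074]
tool_rot: [-3.141, 0.002, 2.896]
wrist_force: [-1.9, 0.4, 5.9]
opening: 0.041
time_s: 41.73
tcp_pos: [0.4825, -0.3137, 0.126]
tool_rot: [-3.141, 0.001, 3.059]
wrist_force: [0.1, 0.9, -0.2]
opening: 0.0412
[ 0.412  -0.3083  0.2682] [2.8562 0.     1.4882] [ 0.4829 -0.3126  0.1257]
```

View pics/w22.png

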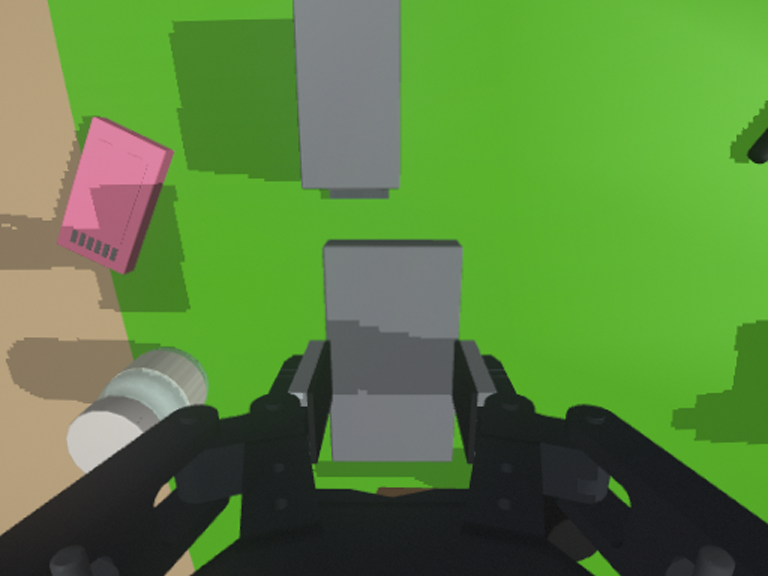

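```bash
python3 -m creep '[[[-32,-4,0,0.003],[-32,-4,0,0],[-30,-4,0,0],[0,0,-20,0],[0,0,-18,0],[0,0,0,0],[0,0,0,0]]]'; python3 -c "
from h import *
s=sense();print(s['tcp_pos'],s['tool_rot'])"
```

```text
time_s: 42.37
tcp_pos: [0.3893, -0.3236, 0.0872]
tool_rot: [3.141, -0.001, 3.065]
wrist_force: [0.4, 1.0, -0.7]
opening: 0.041
[ 0.38929657 -0.32357057  0.08720305] [ 3.14077223e+00 -6.09987380e-04  3.06525434e+00]
```

```bash
python3 -m creep '[[[-1,-1,-10,-0.003],[0,0,-5,0],[0,0,0,0],[0,0,0,0]]]'; python3 -m creep '[[[0,0,-2,0],[0,0,0,0],[0,0,0,0]]]'; python3 -m creep '[[[0,0,-2,0],[0,0,0,0],[0,0,0,0]]]'
```

```text
time_s: 42.7
tcp_pos: [0.388, -0.3254, 0.072]
tool_rot: [3.142, -0.0, 3.061]
wrist_force: [0.1, 0.4, -1.5]
opening: 0.0412
time_s: 42.95
tcp_pos: [0.3882, -0.3256, 0.0713]
tool_rot: [-3.141, 0.001, 3.061]
wrist_force: [-2.6, 4.0, 12.7]
opening: 0.041
time_s: 43.2
tcp_pos: [0.3882, -0.3257, 0.0711]
tool_rot: [-3.14, 0.001, 3.062]
wrist_force: [-9.0, 9.7, 32.1]
opening: 0.0408
```

```bash
python3 -m creep '[[[0,0.5,2,0],[0,0,0,0],[0,0,0,0],[0,0,0,0],[0,0,30,0],[5,20,40,0],[5,40,30,0],[5,41,0,0]]]' 0.5; python3 -m creep '[[[5,41,0,0.1],[5,41,0,0.1],[5,41,0,0.1],[5,41,0,0.05],[5,41,0,0],[5,41,0,0],[15,41,0,0],[15,41,0,0]]]';  python3 -m creep '[[[15,41,0,0],[15,41,0,0],[15,41,0,0],[15,41,0,0],[10,41,0,0],[5,41,0,0],[0,0,0,0],[0,0,0,0]]]'
```

```text
time_s: 43.87
tcp_pos: [0.4032, -0.2339, 0.1661]
tool_rot: [-3.136, 0.006, 3.059]
wrist_force: [2.0, 0.9, 0.8]
opening: 0.0639
time_s: 44.53
tcp_pos: [0.4602, 0.0942, 0.1619]
tool_rot: [-3.142, 0.0, -2.872]
wrist_force: [1.0, -0.3, 1.3]
opening: 0.0643
time_s: 45.2
tcp_pos: [0.5319, 0.3315, 0.1607]
tool_rot: [-3.141, -0.002, -2.869]
wrist_force: [0.6, -0.1, 0.1]
opening: 0.0638
```

```bash
python3 loc.py w23.png .5115 .3405 .008 0 3.415
```

```text
plate [0.5102 0.3403 3.3972] 0.058
tcp [0.5321 0.33   0.1611] 3.4120411729872857 grasp [0.5102 0.3403] delta mm [-21.9496  10.2218] dyaw -0.014806023088644427
```

View pics/w23.png

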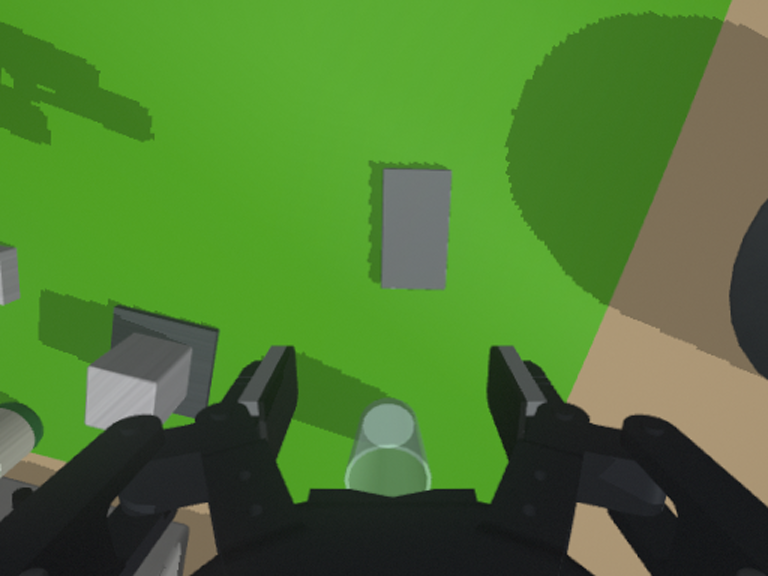

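```bash
python3 -m creep '[[[-11,5,0,-0.015],[-11,5,-30,0],[0,0,-35,0],[0,0,-30,0],[0,0,-20,0],[0,0,0,0],[0,0,0,0]]]'; python3 -c "
from h import *
s=sense();print(s['tcp_pos'],s['tool_rot'])"
```

```text
time_s: 45.83
tcp_pos: [0.5106, 0.3387, 0.047]
tool_rot: [-3.141, -0.001, -2.889]
wrist_force: [0.7, 0.8, -0.4]
opening: 0.0639
[0.51060812 0.3387332  0.04704824] [-3.14128093e+00 -1.17194280e-03 -2.88873588e+00]
```

```bash
python3 -m creep '[[[0,1.5,-30,0.003],[0,0,-15.5,0],[0,0,0,0],[0,0,0,0]]]'; python3 -m creep '[[[0,0,0,0],[0,0,0,0],[0,0,0,0],[0,0,0,0]]]' -1; python3 -m creep '[[[0,0,30,0],[0,0,40,0],[0,0,30,0],[0,0,30,0],[0,0,0,0]]]';python3 f3.py w24.png
```

```text
time_s: 46.17
tcp_pos: [0.5113, 0.3413, 0.0031]
tool_rot: [3.141, 0.002, -2.885]
wrist_force: [-0.4, -0.3, 0.6]
opening: 0.0643
time_s: 46.5
tcp_pos: [0.5117, 0.3418, 0.0042]
tool_rot: [3.141, 0.004, -2.884]
wrist_force: [-2.9, -1.8, 9.8]
opening: 0.0406
time_s: 46.92
tcp_pos: [0.5131, 0.3426, 0.1394]
tool_rot: [3.14, 0.012, -2.884]
wrist_force: [0.6, 0.5, -0.4]
opening: 0.0404
[0.4432 0.3232 0.2808] [ 2.8446 -0.0023  1.8288] [0.512  0.3421 0.136 ]
```

View pics/w24.png

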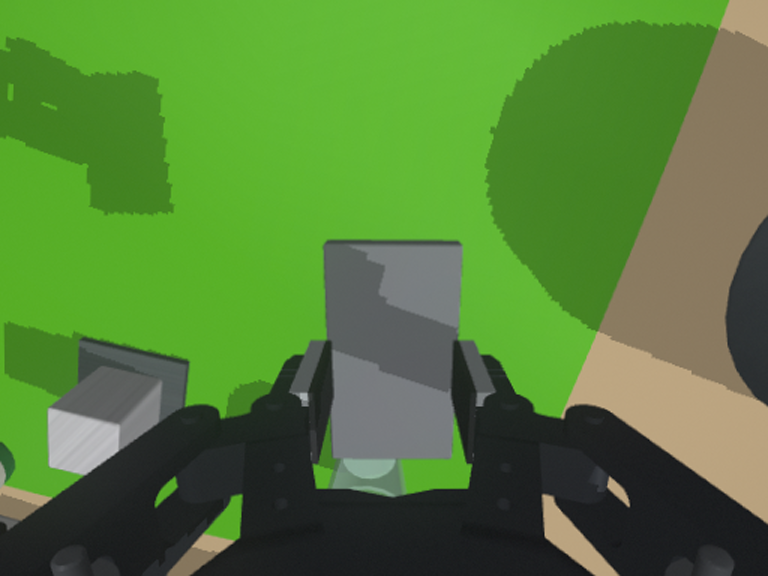

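```bash
python3 -m creep '[[[-20,-41,5,-0.11],[-20,-41,5,-0.11],[-20,-41,5,-0.11],[-10,-41,0,0],[-5,-41,0,0],[0,-41,0,0],[0,-41,0,0],[0,-41,0,0]]]'; python3 -m creep '[[[0,-41,0,0],[0,-41,0,0],[0,-41,0,0],[0,-41,0,0],[0,-41,0,0],[0,-41,0,0],[0,-41,0,0],[0,-20,0,0]]]'; python3 -m creep '[[[0,0,0,0],[0,0,0,0]]]'
```

```text
time_s: 47.63
tcp_pos: [0.4403, 0.0236, 0.145]
tool_rot: [-3.142, 0.0, 3.069]
wrist_force: [1.1, 0.0, -0.4]
opening: 0.0405
time_s: 48.3
tcp_pos: [0.4403, -0.2857, 0.1447]
tool_rot: [-3.141, 0.0, 3.066]
wrist_force: [-0.6, -0.2, -0.3]
opening: 0.0405
time_s: 48.47
tcp_pos: [0.4406, -0.2822, 0.1444]
tool_rot: [3.141, -0.001, 3.067]
wrist_force: [0.4, -0.1, -0.4]
opening: 0.0406
```

Look at the pile before placing.

```bash
python3 -m creep '[[[30,-10,20,-0.005],[15,-33,20,0],[0,0,0,0],[0,0,0,0],[0,0,0,0]]]'
python3 - <<'E'
from h import *
d=grab_frame("wrist"); save(d,"w25.png",scale=1.5); np.savez("w25.npz",**{k:np.array(v) for k,v in d.items()}); print(sense()["tcp_pos"],sense()["tool_rot"])
E
```

```text
time_s: 48.88
tcp_pos: [0.4858, -0.3232, 0.1842]
tool_rot: [3.14, -0.001, 3.065]
wrist_force: [0.1, 0.4, -0.1]
opening: 0.0406
[ 0.4856514  -0.32311814  0.18417864] [ 3.14001074e+00 -1.70479810e-03  3.06499860e+00]
```

View pics/w25.png

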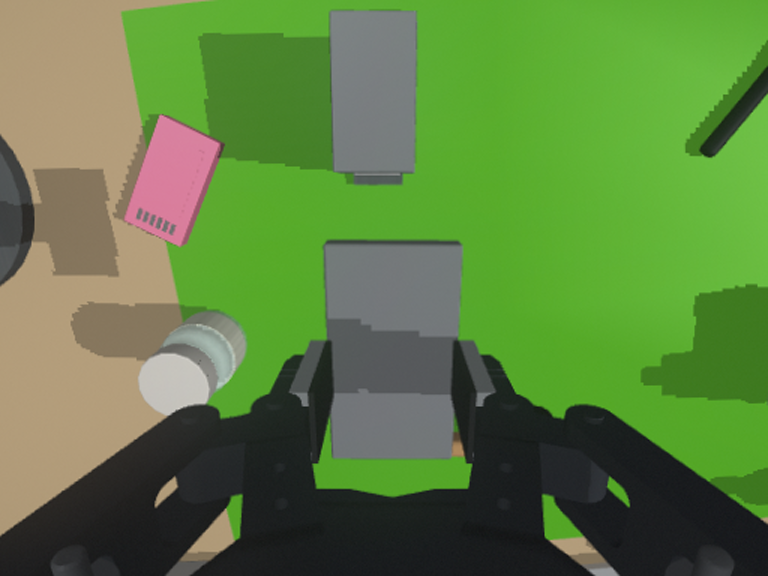

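```bash
python3 - <<'E'
from h import *
np.set_printoptions(precision=4,suppress=True)
d=dict(np.load("w25.npz"))
q=(np.array([(331,11),(417,11),(415,172),(333,172)])+.5)/1.5-.5
P=onz(d,q,.076); print(P,P.mean(0))
E
python3 -m creep '[[[-33,-0.6,0,-0.003],[-33,-0.6,0,0],[-31,-0.6,-30,0],[0,0,-40,0],[0,0,-18,0],[0,0,0,0],[0,0,0,0]]]'; python3 -c "
from h import *
s=sense();print(s['tcp_pos'],s['tool_rot'])"
```

```text
[[ 0.346  -0.3433  0.076 ]
 [ 0.3493 -0.3004  0.076 ]
 [ 0.4283 -0.3065  0.076 ]
 [ 0.4249 -0.3507  0.076 ]] [ 0.3871 -0.3252  0.076 ]
time_s: 49.52
tcp_pos: [0.3899, -0.3255, 0.098]
tool_rot: [3.14, -0.001, 3.061]
wrist_force: [0.8, -0.5, -0.8]
opening: 0.0403
[ 0.38994091 -0.32553228  0.09797032] [ 3.14017963e+00 -1.12721899e-03  3.06149805e+00]
```

```bash
python3 -m creep '[[[-1.5,0.5,-10,0],[0,0,-5,0],[0,0,0,0],[0,0,0,0]]]'; python3 -m creep '[[[0,0,-1.5,0],[0,0,0,0],[0,0,0,0]]]'; python3 -m creep '[[[0,0,-1.5,0],[0,0,0,0],[0,0,0,0]]]'
```

```text
time_s: 49.85
tcp_pos: [0.3891, -0.3261, 0.0839]
tool_rot: [-3.141, 0.001, 3.061]
wrist_force: [-1.2, -0.2, -0.2]
opening: 0.0401
time_s: 50.1
tcp_pos: [0.3888, -0.3261, 0.0819]
tool_rot: [-3.141, 0.0, 3.061]
wrist_force: [0.9, -0.6, 0.0]
opening: 0.0403
time_s: 50.35
tcp_pos: [0.3888, -0.3262, 0.0803]
tool_rot: [-3.141, 0.0, 3.061]
wrist_force: [-0.2, -0.4, 3.0]
opening: 0.0401
```

```bash
python3 -m creep '[[[0,1,0.5,0],[0,0,0,0]]]'; python3 -m creep '[[[0,0,0,0],[0,0,0,0],[0,0,0,0],[0,0,0,0],[0,0,30,0],[30,10,40,0],[40,10,40,0],[40,20,20,0]]]' 0.5; python3 -m creep '[[[41,20,20,0],[41,20,10,0],[30,10,0,0],[30,0,0,0],[0,0,0,0],[0,0,0,0]]]'; python3 f3.py w26.png
```

```text
time_s: 50.52
tcp_pos: [0.3886, -0.3247, 0.0804]
tool_rot: [3.141, -0.0, 3.061]
wrist_force: [0.4, 0.3, -0.0]
opening: 0.0404
time_s: 51.18
tcp_pos: [0.4773, -0.2938, 0.193]
tool_rot: [-3.138, 0.003, 3.059]
wrist_force: [0.8, -1.3, -0.4]
opening: 0.064
time_s: 51.68
tcp_pos: [0.6077, -0.2474, 0.2137]
tool_rot: [3.141, -0.001, 3.062]
wrist_force: [-0.5, -0.6, -0.2]
opening: 0.0638
[ 0.5375 -0.2426  0.3561] [ 2.8586 -0.0013  1.492 ] [ 0.6069 -0.2479  0.2142]
```

View pics/w26.png

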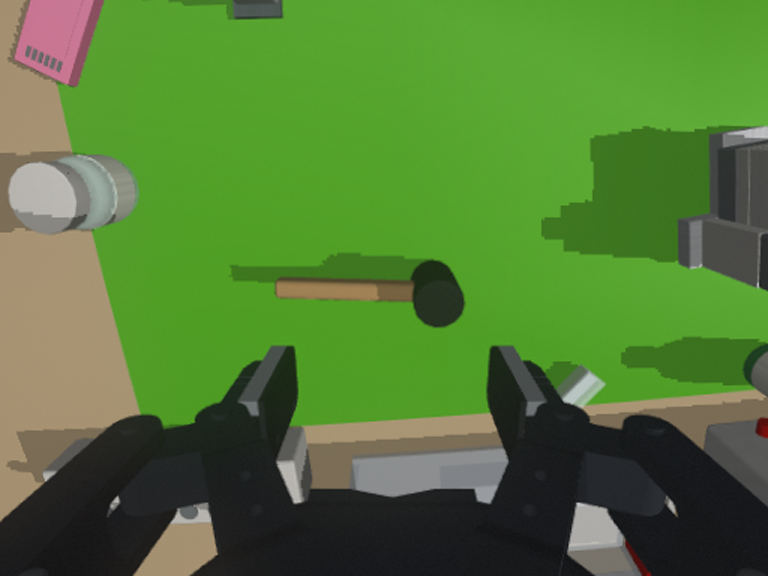

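Run:
```python
from h import *
np.set_printoptions(precision=4,suppress=True)
d=grab_frame("wrist"); save(d,"w27.png",(170,160,320,230),5); np.savez("w27.npz",**{k:np.array(v) for k,v in d.items()})
px=(np.array([(438,300),(277,288),(413,291)])+.5)/1.5-.5
print(onz(d,px[:1],.06),onz(d,px[1:],.038))
```

```text
[[ 0.6391 -0.2188  0.06  ]] [[ 0.6279 -0.3348  0.038 ]
 [ 0.6382 -0.235   0.038 ]]
```

View pics/w27.png

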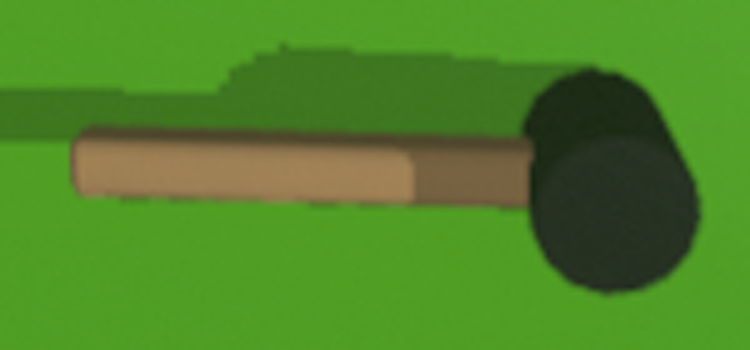

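Run:
```python
from h import *
np.set_printoptions(precision=4,suppress=True)
d=dict(np.load("w27.npz"))
f=lambda l:(np.array(l)+.5)/5-.5+[170,160]
H=onz(d,f([(616,215)]),.06)[0]; E=onz(d,f([(76,166),(525,175)]),.038)
v=E[1]-E[0]; print(H,E,np.arctan2(v[1],v[0]),np.linalg.norm(H[:2]-E[0][:2]),np.arctan2(*(H-E[0])[[1,0]]))
for nm in ["mallet"]:
    for r in pinpoint(d,nm) if 0 else []: pass
```

```text
[ 0.6422 -0.2179  0.06  ] [[ 0.629  -0.3347  0.038 ]
 [ 0.6391 -0.2357  0.038 ]] 1.4699255587334605 0.11747343219440337 1.4584901628619378
```

The mallet head axis is at about (0.642, −0.217), yaw ≈ 1.465. I'll grip the handle close to the head with tool yaw 1.465.

```bash
python3 -m creep '[[[0,0,0,-0.12],[0,0,0,-0.12],[0,0,0,-0.12],[0,0,0,-0.12],[0,0,0,-0.12],[0,0,0,-0.12],[0,0,0,-0.12],[0,0,0,-0.12]]]' -0.1; python3 -m creep '[[[0,0,0,-0.12],[0,0,0,-0.12],[0,0,0,-0.12],[0,0,0,-0.12],[0,0,0,-0.12],[15,-3,0,-0.02],[15,-2,0,0],[0,0,0,0]]]'; python3 f3.py w28.png
```

```text
time_s: 52.45
tcp_pos: [0.6061, -0.2485, 0.2155]
tool_rot: [3.142, 0.0, 2.094]
wrist_force: [-0.2, -0.3, 0.4]
opening: 0.0384
time_s: 53.12
tcp_pos: [0.6375, -0.2537, 0.215]
tool_rot: [3.141, 0.0, 1.48]
wrist_force: [0.2, -0.3, -0.9]
opening: 0.0382
[ 0.6444 -0.1835  0.3574] [ 2.8585 -0.0013 -0.0902] [ 0.6367 -0.2535  0.2149]
```

View pics/w28.png

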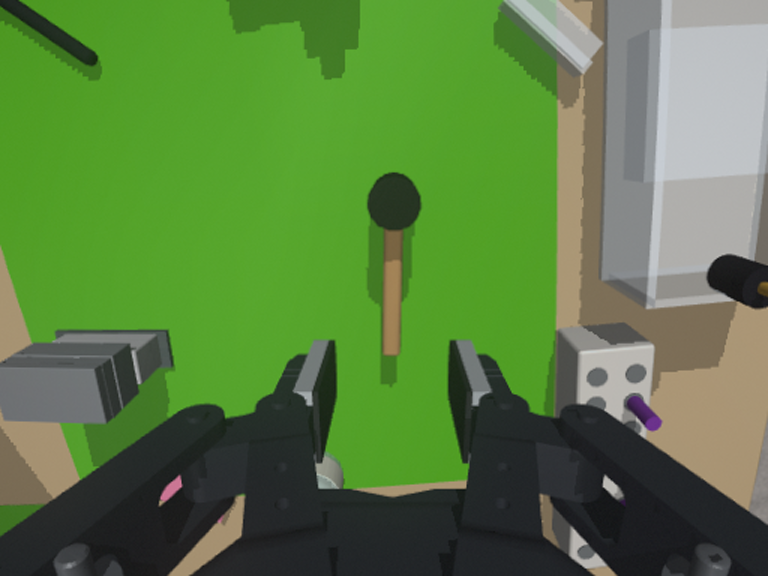

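Run:
```python
from h import *
np.set_printoptions(precision=4,suppress=True)
d=grab_frame("wrist")
f=lambda l:(np.array(l)+.5)/1.5-.5
H=onz(d,f([(394,202)]),.06)[0]; E=onz(d,f([(391.5,355),(393.5,235)]),.038); v=H-E[0]
print(H,E,np.arctan2(v[1],v[0]),np.linalg.norm(v[:2]))
s=sense();yaw=np.arctan2(v[1],v[0]); t=H[:2]-.036*np.array([np.cos(yaw),np.sin(yaw)]); print(t,(t-s["tcp_pos"][:2])*1e3,yaw-s["tool_rot"][2],s["tcp_pos"])
```

```text
[ 0.6423 -0.2164  0.06  ] [[ 0.6299 -0.3352  0.038 ]
 [ 0.6397 -0.2421  0.038 ]] 1.466965424635603 0.11941510327657126
[ 0.6385 -0.2522] [2.2028 1.1794] -0.013439653452347322 [ 0.6363 -0.2534  0.215 ]
```

Consistent: the head-to-handle-end distance is 119.4 mm against 120 given. Descending.

```bash
python3 -m creep '[[[2,1,-30,-0.013],[0,0,-41,0],[0,0,-41,0],[0,0,-30,0],[0,0,-20,0],[0,0,0,0],[0,0,0,0]]]'; python3 -c "
from h import *
s=sense();print(s['tcp_pos'],s['tool_rot'])"
```

```text
time_s: 53.8
tcp_pos: [0.6384, -0.2521, 0.0533]
tool_rot: [-3.141, -0.0, 1.468]
wrist_force: [0.1, 0.5, 1.8]
opening: 0.0387
[ 0.63837847 -0.25212287  0.05334732] [-3.14079441e+00 -3.08759644e-04  1.46751872e+00]
```

```bash
python3 -m creep '[[[0,0,-25,0],[0,0,-14,0],[0,0,0,0],[0,0,0,0]]]'; python3 -m creep '[[[0,0,0,0],[0,0,0,0],[0,0,0,0],[0,0,0,0],[0,0,0,0]]]' -1; python3 -m creep '[[[0,0,20,0],[0,0,40,0],[0,0,40,0],[0,0,40,0],[0,0,0,0],[0,0,0,0]]]'; python3 f3.py w29.png
```

```text
time_s: 54.13
tcp_pos: [0.6391, -0.2521, 0.0147]
tool_rot: [3.141, 0.0, 1.468]
wrist_force: [-0.1, 0.3, 0.7]
opening: 0.0384
time_s: 54.55
tcp_pos: [0.6397, -0.2523, 0.0156]
tool_rot: [3.14, 0.001, 1.468]
wrist_force: [-2.0, -0.3, 6.4]
opening: 0.0129
time_s: 55.05
tcp_pos: [0.6398, -0.2523, 0.1565]
tool_rot: [3.137, 0.002, 1.468]
wrist_force: [0.2, 0.2, -3.3]
opening: 0.0127
[ 0.6471 -0.1819  0.2987] [ 2.8565 -0.005  -0.1022] [ 0.6389 -0.2519  0.1538]
```

View pics/w29.png

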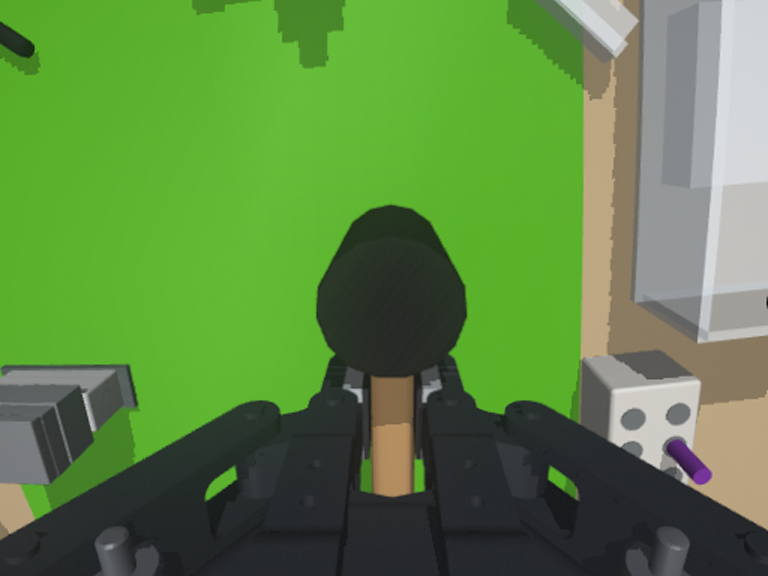

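```bash
python3 -m creep '[[[-10,30,15,-0.12],[-10,30,15,-0.12],[-10,30,5,-0.12],[-10,30,0,-0.12],[-9,30,0,-0.12],[0,30,0,-0.12],[0,30,0,-0.12],[0,30,0,-0.12]]]'; python3 -m creep '[[[0,16,0,-0.12],[0,0,0,-0.12],[0,0,0,-0.12],[0,0,0,-0.041],[0,0,0,0],[0,0,0,0]]]'; python3 f3.py w30.png; python3 -c "
from h import *
print(sense()['tool_rot'])"
```

```text
time_s: 55.77
tcp_pos: [0.5889, -0.0104, 0.1868]
tool_rot: [-3.139, 0.003, 0.502]
wrist_force: [0.4, 0.3, -2.6]
opening: 0.0127
time_s: 56.27
tcp_pos: [0.5895, 0.0041, 0.1873]
tool_rot: [-3.141, 0.003, 0.109]
wrist_force: [0.4, -0.5, -2.2]
opening: 0.0126
[0.6611 0.0111 0.3294] [ 2.8557  0.0015 -1.4617] [0.5896 0.004  0.1877]
[-3.14088386e+00  2.21893931e-03  1.08557530e-01]
```

View pics/w30.png

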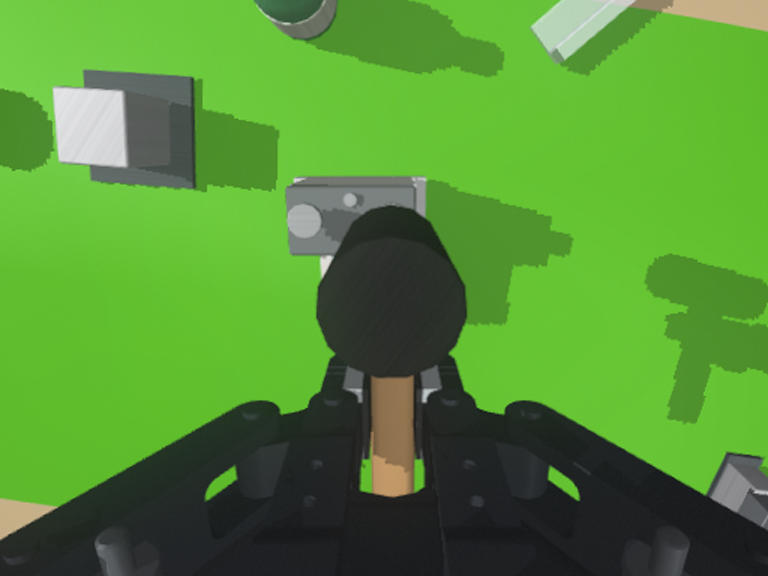

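Run:
```python
from h import *
np.set_printoptions(precision=4,suppress=True)
d=grab_frame("wrist")
f=lambda l:(np.array(l)+.5)/1.5-.5
print(onz(d,f([(303.5,220.5)]),.104))
q=proj(d,[[.621,.0519,.104],[.6257,.0081,.104]]);print((q+.5)*1.5-.5)
d2=grab_frame("side");save(d2,"s30.png",(170,120,330,240),5)
for t in ["stand"]:
  for r in pinpoint(d,t)[:1]: print(r["score"],onz(d,[r["position"]],0))
# stand top corners & foot corners
print(onz(d,f([(54,88),(126,91),(128,166),(58,162)]),.06),onz(d,f([(84,70),(193,76),(194,187),(91,181)]),.004))
```

```text
[[0.6218 0.0516 0.104 ]]
[[302.775  221.9537]
 [390.5842 222.037 ]]
0.83 [[0.6546 0.1882 0.    ]]
[[0.676  0.2083 0.06  ]
 [0.6777 0.1651 0.06  ]
 [0.6357 0.1653 0.06  ]
 [0.6341 0.2087 0.06  ]] [[0.6925 0.2267 0.004 ]
 [0.6947 0.1502 0.004 ]
 [0.6202 0.1494 0.004 ]
 [0.6171 0.2256 0.004 ]]
```

View pics/s30.png

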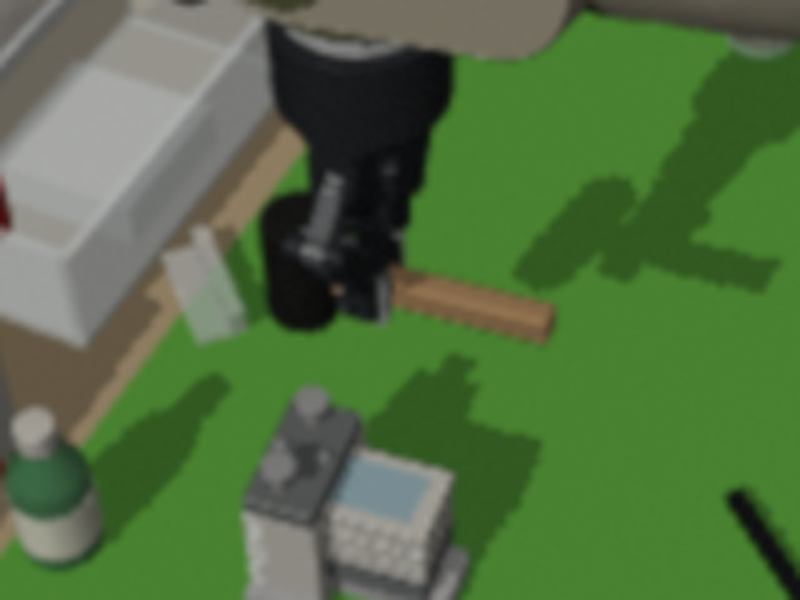

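The head is over the right pin and level, and the cap position agrees within 1 mm. Driving it down.

```bash
python3 -m creep '[[[0,0,-30,0],[0,0,-30,0],[0,0,0,0],[0,0,0,0]]]'; python3 -m creep '[[[0,0,-10,0],[0,0,0,0],[0,0,0,0]]]'
```

```text
time_s: 56.8
tcp_pos: [0.5896, 0.0041, 0.1284]
tool_rot: [-3.141, 0.002, 0.107]
wrist_force: [0.7, -0.6, -1.2]
opening: 0.0128
time_s: 57.05
tcp_pos: [0.5905, 0.004, 0.1198]
tool_rot: [3.141, -0.001, 0.107]
wrist_force: [-0.1, 0.8, -1.5]
opening: 0.0127
```

```bash
python3 -m creep '[[[0,0,-8,0],[0,0,0,0],[0,0,0,0]]]'; python3 -m creep '[[[0,0,-5,0],[0,0,0,0],[0,0,0,0]]]'
```

```text
time_s: 57.3
tcp_pos: [0.5906, 0.0039, 0.1114]
tool_rot: [3.141, -0.002, 0.107]
wrist_force: [1.8, 0.3, 0.7]
opening: 0.0126
time_s: 57.55
tcp_pos: [0.5905, 0.004, 0.1068]
tool_rot: [3.141, -0.002, 0.107]
wrist_force: [-0.7, -0.1, 5.8]
opening: 0.0127
```

```bash
python3 -m creep '[[[0,0,-2,0],[0,0,0,0],[0,0,0,0]]]'; python3 -m creep '[[[0,0,-2,0],[0,0,0,0],[0,0,0,0]]]'
python3 - <<'E'
from h import *
d=grab_frame("scene");save(d,"c31.png",(230,130,340,230),6)
d=grab_frame("side");save(d,"s31.png",(180,130,300,240),5)
E
```

```text
time_s: 57.8
tcp_pos: [0.5905, 0.0039, 0.1064]
tool_rot: [3.141, -0.002, 0.107]
wrist_force: [-8.7, 0.5, 18.6]
opening: 0.0125
time_s: 58.05
tcp_pos: [0.5903, 0.0039, 0.1058]
tool_rot: [3.14, -0.002, 0.108]
wrist_force: [-15.0, -0.7, 28.7]
opening: 0.0126
```

View pics/s31.png

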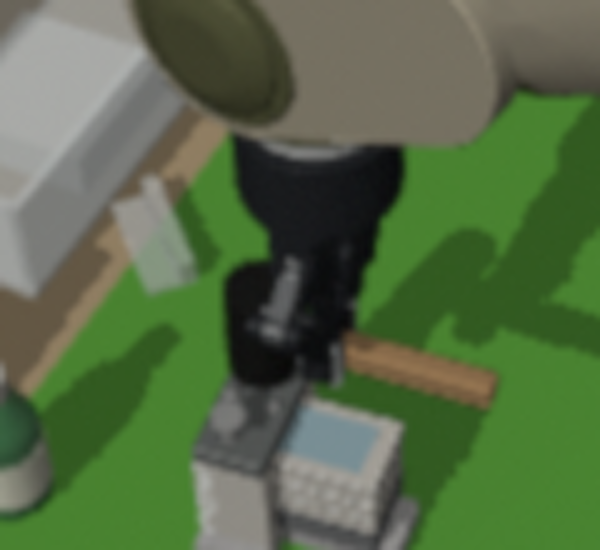

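View pics/c31.png

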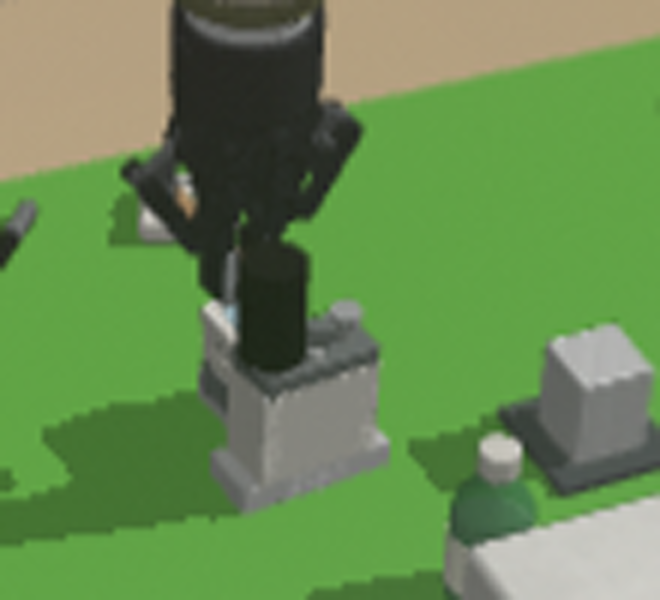

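The force rose to 29 N at TCP z 0.106, which matches the expected home stop of 0.107. Now the left pin.

```bash
python3 -m creep '[[[0,0,30,0],[0,0,10,0],[-2.5,22,0,0],[-2.5,22,0,0],[0,0,0,0],[0,0,0,0]]]'; python3 -m creep '[[[0,0,-15,0],[0,0,-10,0],[0,0,0,0],[0,0,0,0]]]'
```

```text
time_s: 58.65
tcp_pos: [0.5848, 0.0488, 0.1414]
tool_rot: [-3.142, 0.001, 0.109]
wrist_force: [-0.0, -0.5, -2.3]
opening: 0.0127
time_s: 58.98
tcp_pos: [0.5849, 0.0475, 0.1163]
tool_rot: [-3.141, 0.002, 0.106]
wrist_force: [-0.4, -0.5, -1.6]
opening: 0.0129
```

```bash
python3 -m creep '[[[0,0,-6,0],[0,0,0,0],[0,0,0,0]]]'; python3 -m creep '[[[0,0,-4,0],[0,0,0,0],[0,0,0,0]]]'; python3 -m creep '[[[0,0,-3,0],[0,0,0,0],[0,0,0,0]]]'; python3 -m creep '[[[0,0,-2,0],[0,0,0,0],[0,0,0,0]]]'
```

```text
time_s: 59.23
tcp_pos: [0.5852, 0.0479, 0.1109]
tool_rot: [3.142, -0.0, 0.107]
wrist_force: [1.1, -1.1, -1.4]
opening: 0.013
time_s: 59.48
tcp_pos: [0.5852, 0.0479, 0.1071]
tool_rot: [3.141, -0.0, 0.107]
wrist_force: [-1.2, -1.2, 1.7]
opening: 0.0126
time_s: 59.73
tcp_pos: [0.585, 0.0481, 0.106]
tool_rot: [3.141, -0.001, 0.107]
wrist_force: [-9.8, -1.5, 17.8]
opening: 0.013
time_s: 59.98
tcp_pos: [0.5849, 0.048, 0.1056]
tool_rot: [3.141, -0.001, 0.108]
wrist_force: [-17.4, -1.6, 32.0]
opening: 0.0127
```

```bash
python3 -m creep '[[[0,0,30,0],[0,0,30,0],[-15,30,10,0],[5,40,0,0],[5,30,0,0],[0,0,0,0],[0,0,0,0]]]'; python3 f3.py w32.png
python3 - <<'E'
from h import *
d=grab_frame("scene");save(d,"c32.png",(230,130,340,230),6)
E
```

```text
time_s: 60.57
tcp_pos: [0.5796, 0.1495, 0.1711]
tool_rot: [-3.141, 0.001, 0.11]
wrist_force: [0.4, -0.6, -2.3]
opening: 0.0122
[0.651  0.1566 0.3134] [ 2.8574  0.0008 -1.4607] [0.5797 0.1483 0.1712]
```

View pics/w32.png

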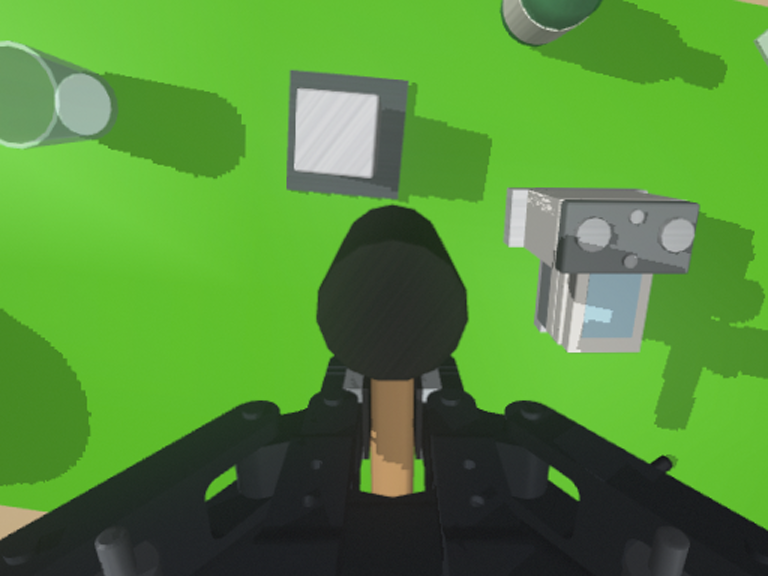

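View pics/c32.png

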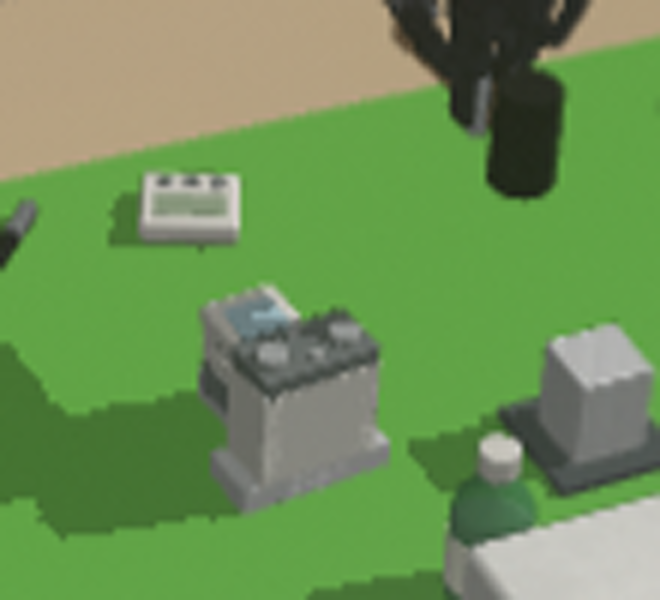

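Run:
```python
from h import *
np.set_printoptions(precision=4,suppress=True)
d=grab_frame("wrist"); save(d,"w33.png",(180,40,290,140),6)
f=lambda l:(np.array(l)+.5)/1.5-.5
P=onz(d,f([(297,88),(378,95),(374,178),(293,170)]),.06); print(P,P.mean(0),np.linalg.norm(P[0]-P[1]),np.linalg.norm(P[1]-P[2]))
for z in (.0915,.0945,.098,.102): print(z,((proj(d,[[.621,.0519,z],[.6257,.0081,z]])+.5)*1.5-.5).ravel())
print(sense()["tcp_pos"],sense()["tool_rot"])
```

```text
[[0.6769 0.2075 0.06  ]
 [0.6778 0.1649 0.06  ]
 [0.6349 0.1628 0.06  ]
 [0.6346 0.2073 0.06  ]] [0.656  0.1856 0.06  ] 0.04261310189869426 0.042967189550825076
0.0915 [589.3252 235.2339 673.9439 235.8099]
0.0945 [591.8357 236.3541 677.443  236.9314]
0.098 [594.8454 237.6979 681.6333 238.276 ]
0.102 [598.3965 239.2845 686.5706 239.8626]
[0.58   0.1472 0.1715] [3.1415 0.0009 0.1061]
```

View pics/w33.png

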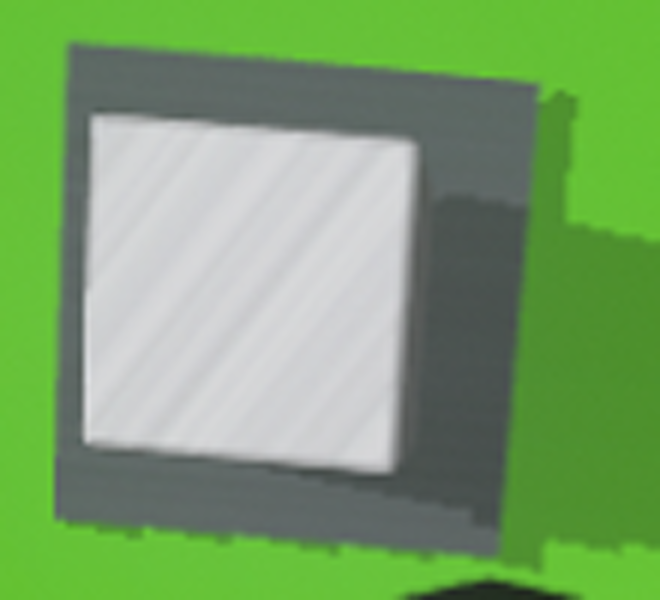

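Run:
```python
from h import *
np.set_printoptions(precision=4,suppress=True)
d=grab_frame("wrist"); s=sense()
f=lambda l:(np.array(l)+.5)/1.5-.5
P=onz(d,f([(392,311),(317,311),(467,311)]),s["tcp_pos"][2]+.0445); q=P-s["tcp_pos"]; y=s["tool_rot"][2]
c,sn=np.cos(y),np.sin(y); print(P,c*q[:,0]+sn*q[:,1],-sn*q[:,0]+c*q[:,1],s["tcp_pos"],y)
```

```text
[[0.6158 0.1503 0.2161]
 [0.614  0.1674 0.2161]
 [0.6177 0.1332 0.2161]] [0.0359 0.0359 0.0359] [-0.0005  0.0167 -0.0177] [0.5801 0.1471 0.1716] 0.10574073139846396
```

```bash
python3 -m creep '[[[20,18,0,0],[20,17.5,-20,0],[0,0,-35,0],[0,0,-20,0],[0,0,0,0],[0,0,0,0]]]'; python3 -c "
from h import *
s=sense();print(s['tcp_pos'],s['tool_rot'])"
```

```text
time_s: 61.27
tcp_pos: [0.62, 0.1827, 0.0967]
tool_rot: [-3.142, 0.002, 0.106]
wrist_force: [0.1, -0.1, -1.6]
opening: 0.0126
[0.61999598 0.18269147 0.09668351] [-3.14158779e+00  1.54210032e-03  1.05861618e-01]
```

```bash
python3 -m creep '[[[0,0,-15,0],[0,0,-3,0],[0,0,0,0],[0,0,0,0]]]'; python3 -c "
from h import *
d=grab_frame('scene');save(d,'c34.png',(290,130,380,220),6)
d=grab_frame('side');save(d,'s34.png',(140,210,260,310),5)"; python3 f3.py w34.png
```

```text
time_s: 61.6
tcp_pos: [0.6207, 0.1833, 0.0805]
tool_rot: [-3.142, -0.002, 0.107]
wrist_force: [-0.3, -0.9, -2.8]
opening: 0.0124
[0.6916 0.1904 0.2228] [ 2.8607  0.0006 -1.4635] [0.6206 0.1835 0.0801]
```

View pics/c34.png

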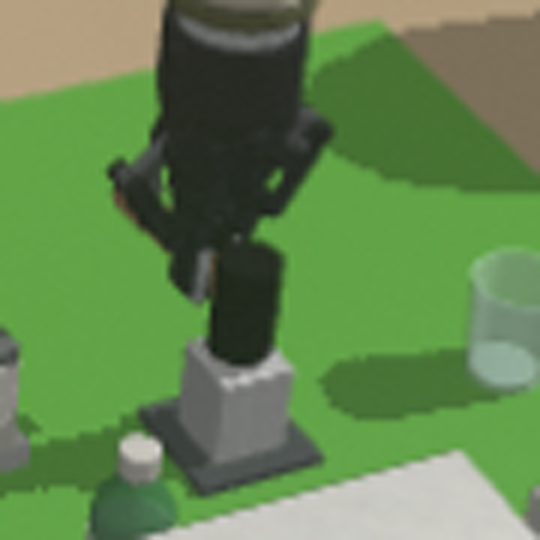

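View pics/s34.png

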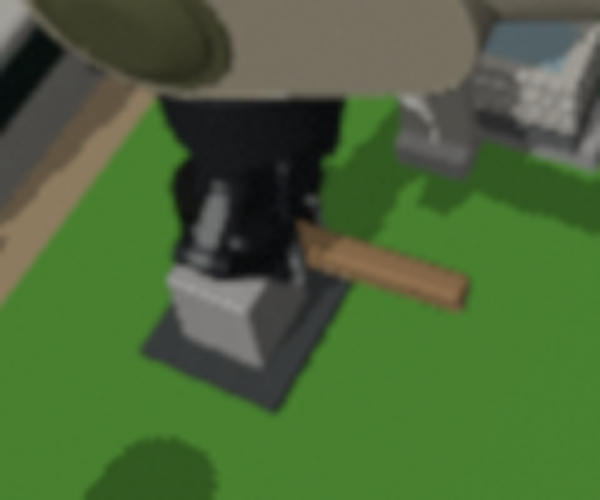

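View pics/w34.png

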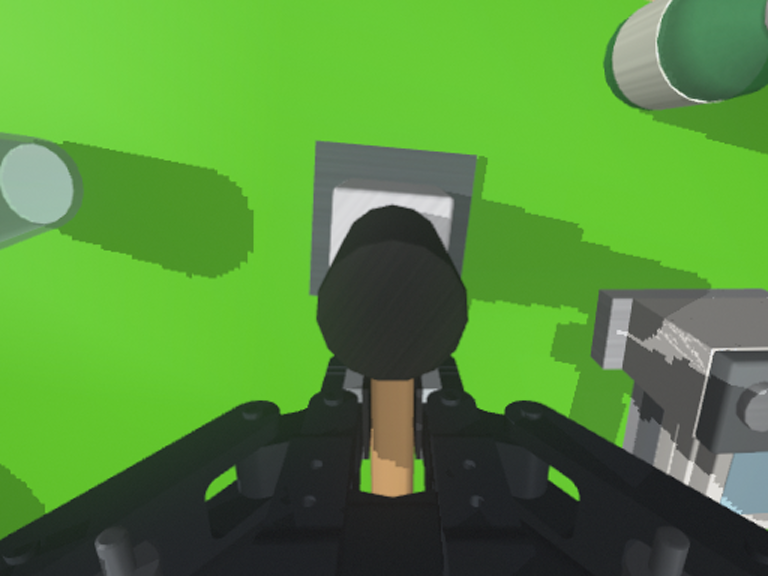

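Run:
```python
from h import *
np.set_printoptions(precision=4,suppress=True)
d=grab_frame("wrist"); s=sense()
f=lambda l:(np.array(l)+.5)/1.5-.5
P=onz(d,f([(332,183),(454,196)]),.06); v=P[1]-P[0]; n=np.array([v[1],-v[0],0])/np.linalg.norm(v); n=n if n[0]<0 else -n
print(P,np.linalg.norm(v),"centre",P.mean(0)+.022*n); y=s["tool_rot"][2]
print("head",s["tcp_pos"][:2]+.036*np.array([np.cos(y),np.sin(y)]))
```

```text
[[0.6782 0.2103 0.06  ]
 [0.6784 0.1669 0.06  ]] 0.043400529030412534 centre [0.6563 0.1885 0.06  ]
head [0.6562 0.1874]
```

```bash
python3 -m creep '[[[0,0,-2.5,0],[0,0,0,0],[0,0,0,0]]]'; python3 -m creep '[[[0,0,-1.5,0],[0,0,0,0],[0,0,0,0]]]'; python3 -m creep '[[[0,0,-1,0],[0,0,0,0],[0,0,0,0]]]'
```

```text
time_s: 62.05
tcp_pos: [0.62, 0.1835, 0.0763]
tool_rot: [3.142, 0.0, 0.107]
wrist_force: [-0.5, 0.3, -2.2]
opening: 0.0128
time_s: 62.3
tcp_pos: [0.6202, 0.1836, 0.0752]
tool_rot: [-3.142, -0.0, 0.107]
wrist_force: [-0.2, 0.6, 0.4]
opening: 0.0129
time_s: 62.55
tcp_pos: [0.6202, 0.1836, 0.0751]
tool_rot: [3.141, -0.001, 0.107]
wrist_force: [-4.7, -0.9, 8.4]
opening: 0.013
```

Contact at z 0.0752. Opening slowly to a small opening, then rising.

```bash
python3 -m creep '[[[0,0,1,0],[0,0,0,0],[0,0,0,0]]]'; python3 -m creep '[[[0,0,0,0],[0,0,0,0],[0,0,0,0],[0,0,0,0]]]' -0.1; python3 -m creep '[[[0,0,15,0],[0,0,30,0],[0,0,40,0],[-40,0,40,0],[-40,0,0,0],[-40,0,0,0],[0,0,0,0],[0,0,0,0]]]'
python3 - <<'E'
from h import *
d=grab_frame("scene");save(d,"c35.png",(90,120,400,260),2.5);save(d,"c35b.png",(290,130,380,220),6)
d=grab_frame("side");save(d,"s35.png",scale=1.5)
d=grab_frame("wrist");save(d,"w35.png",scale=1.5)
E
```

```text
time_s: 62.8
tcp_pos: [0.6202, 0.1836, 0.0752]
tool_rot: [-3.142, -0.0, 0.107]
wrist_force: [-1.8, -1.4, 3.4]
opening: 0.0127
time_s: 63.13
tcp_pos: [0.6201, 0.1835, 0.0747]
tool_rot: [3.142, 0.0, 0.107]
wrist_force: [0.1, -0.4, -0.4]
opening: 0.0385
time_s: 63.8
tcp_pos: [0.5092, 0.1837, 0.1897]
tool_rot: [-3.142, 0.0, 0.108]
wrist_force: [0.0, 0.7, -0.1]
opening: 0.0383
```

View pics/c35.png

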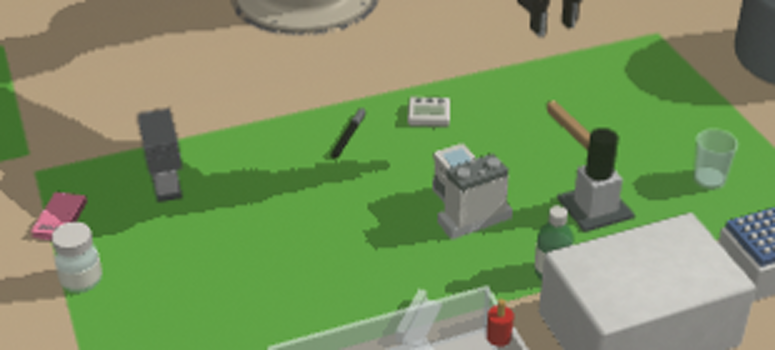

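View pics/s35.png

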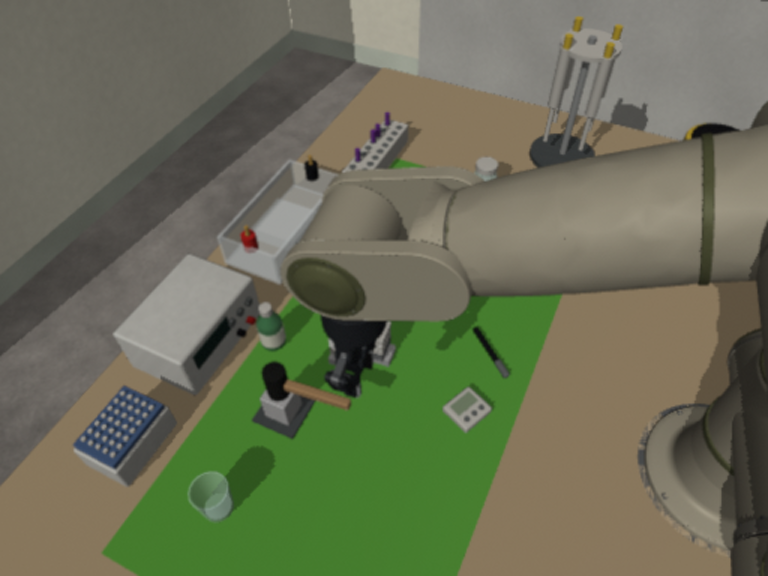

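View pics/w35.png

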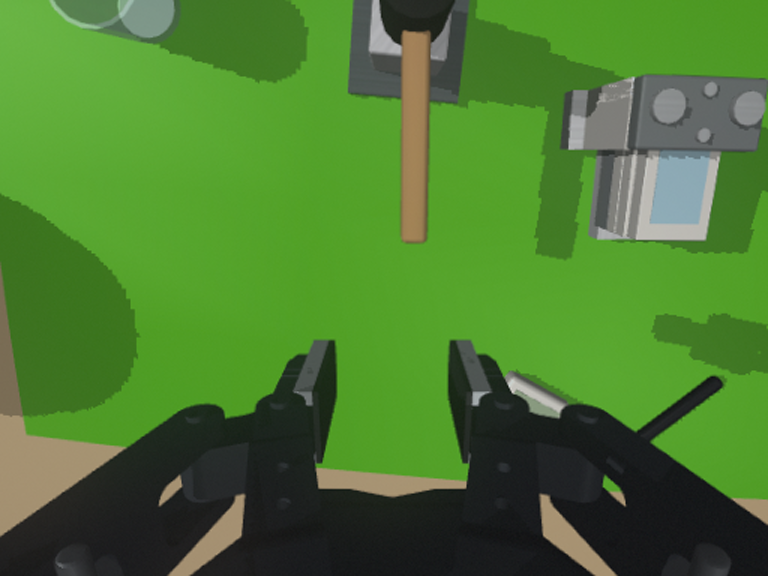

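The mallet stands free on its stand. Last check on the pins, the stack front and the pile.

```bash
python3 -m creep '[[[0,-40,10,0],[0,-40,10,0],[0,-40,0,0],[0,-40,0,0],[0,0,0,0],[0,0,0,0]]]'
python3 - <<'E'
from h import *
np.set_printoptions(precision=4,suppress=True)
d=grab_frame("wrist");save(d,"w36.png",(190,0,330,130),5)
for z in (.0915,.0945,.098): print(z,((proj(d,[[.621,.0519,z],[.6257,.0081,z]])-[190,0]+.5)*5-.5).ravel())
c,s=.9943,.1068
B=np.array([[x,y,z] for z in(.072,) for x,y in [(-40,-22),(-40,22)]],float);W=np.c_[.5895+(c*B[:,0]-s*B[:,1])/1e3,.0264+(s*B[:,0]+c*B[:,1])/1e3,B[:,2]]
print("front top corners exp",(proj(d,W)-[190,0]+.5)*5-.5)
d=grab_frame("scene");save(d,"c36.png",(130,150,200,215),8)
E
```

```text
time_s: 64.45
tcp_pos: [0.5117, 0.0215, 0.2093]
tool_rot: [3.142, -0.0, 0.103]
wrist_force: [-0.9, 0.7, -0.4]
opening: 0.0385
0.0915 [235.1953 240.8332 510.7906 239.9748]
0.0945 [233.7057 237.7047 512.6352 236.8378]
0.098 [231.9218 233.9583 514.8443 233.0812]
front top corners exp [[491.5866 688.7306]
 [252.7731 689.497 ]]
```

View pics/w36.png

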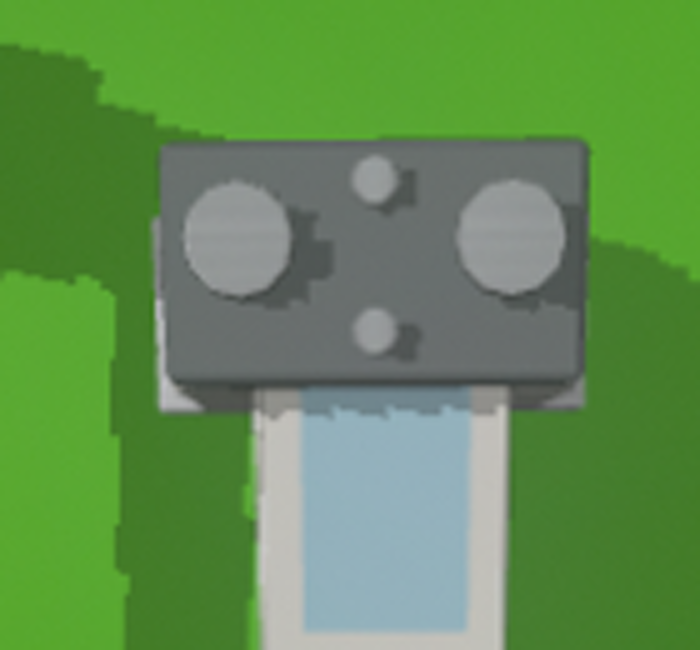

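View pics/c36.png

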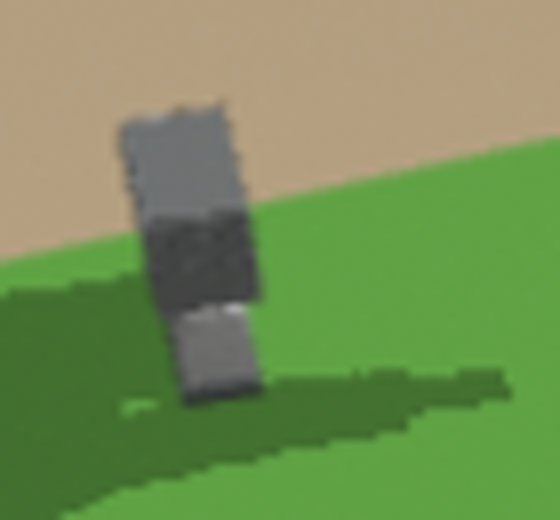

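Run:
```python
from h import *
d=grab_frame("wrist");save(d,"w37.png",(190,60,330,170),5)
```

```text
(no output)
```

View pics/w37.png

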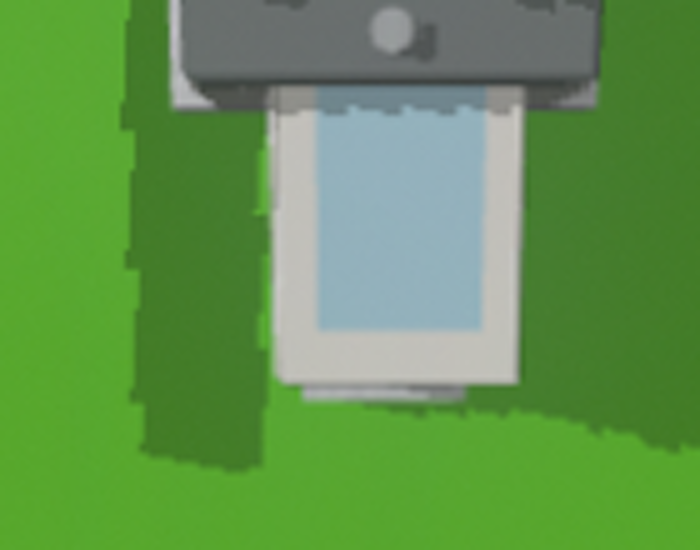

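The top cassette front is at row 384 against 388 expected, so the stack is still home. The caps' spacing matches the home height. Handing in.

```bash
python3 -c "
from h import *
print(close_job(), sense()['time_s'])"
```

```text
the job is handed in; nothing more can be done
the job is handed in; nothing more can be done
```

The press is packed with packer_20 and all three cassettes, 56 mm of the 58.5 mm under the bridge, and the job is handed in. It took about 65 s of the 210 s allowed. Packers 8 and 12 together would also have made 20 mm, so that was a choice. The pink look-alike and the timer were left alone.

- **Packing:** I felt each plate against the back stop as it went in and pushed the cassettes flush with the shut fingers. The packer and lowest cassette measured within about 0.7 mm of fully home. The top cassette was within about 1 mm in the last picture. No cassette was knocked aside that I saw.
- **Spare packers:** 24, 12 and 8 mm are piled flat on the plinth, centred to about 1 mm by the pictures and the release positions. The last scene picture shows the pile square.
- **Pins:** I pressed both down with the mallet head rather than striking them, until they stopped hard at about 30 N at the home height. The last wrist view agrees with home for both.
- **Mallet:** it stands upright on its head on the stand, within about 1–2 mm of the middle. It stayed standing after the gripper let go.
- **Bystanders:** the jar, beaker and bottle are upright.
- **Disagreements:** the automatic thickness fits came out up to about 6 mm low, so I identified the packers from their shadows and by contact heights. One pin-height check from a side angle was unclear by a few pixels, so I relied on the view from above.

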